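# Tip the boiled egg from the pan into the bowl and cover it

### The job

Lift the lid off the small pan and lay it aside on the counter, then carry the pan level to the larger bowl, tip the boiled egg into it gently from just above the rim (the egg is hot: never touch it), and stand the pan back level on its cork trivet. Then put the lid on the bowl, centred so that it covers it, to keep the egg warm. Leave the bowl where it is and do not disturb anything else on the counter.

Things in the scene. Friction and masses are not known exactly. Their poses are not given: they have to be found in the camera images.
- trivet: round flat cork trivet fixed on the counter, 130 mm across, 12 mm thick; origin at the centre of its underside, on the counter. The small pan starts on its middle.
- pan: small steel milk pan, loose, 0.24 kg: 64 mm high, outside radius 36 mm at the foot, 58 mm at the rim, straight sloping sides, wall 4 mm, floor 5 mm, no lip. Origin: centre of its underside, z up through its mouth. A straight round black handle, 18 mm thick, runs level along the pan's own -x, from 54 to 170 mm from the axis, its centre line 50 mm above the underside.
- pan_grip (a point): a point on the centre line of the pan's handle, 118 mm from the pan's axis (pan frame -118, 0, 50 mm); axes as the pan's
- egg: brown boiled hen's egg, 56 mm long, 43 mm thick, 60 g, loose, lying inside the pan under the lid; origin at its middle; its x axis is the egg's long axis
- lid: flat round steel lid, loose, 0.14 kg, fits pan and bowl alike; starts on the pan. Disc radius 68 mm, 4 mm thick; below it a solid plug, radius 47 mm, 6 mm deep, goes inside the rim; on top a round black knob 22 mm thick. Origin: centre of the plug's underside, z up: disc from 6 to 10 mm, knob from 10 to 42 mm. On a rim its origin is 6 mm below the rim.
- bowl: the larger white bowl, loose, 0.38 kg, mouth up and empty: 62 mm high, rim radius 58 mm outside and 54 mm inside, foot radius 34 mm, floor 5 mm; origin at the centre of its underside
- mill: bystander: dark wooden pepper mill, 54 mm thick, 130 mm tall; origin at the centre of its foot
- ramekin: bystander: small white ramekin, 76 mm across, 45 mm high, much smaller than the bowl; origin at the centre of its underside
- mug: bystander: white mug, 80 mm across, 92 mm high, its ear along its own +y reaching some 75 mm from the axis; origin at the centre of its underside
- jar: bystander: amber jar with steel cap, 72 mm across, 105 mm high; origin at the centre of its underside
- spice: bystander: small glass jar with black cap, 44 mm across, 90 mm high; origin at the centre of its underside
- butter: bystander: white butter dish, 75 x 50 mm, 42 mm high; origin at the centre of its underside
- oil: bystander: tall green oil bottle, 60 mm across, 190 mm high; origin at the centre of its underside
- salt: bystander: white salt shaker with steel cap, 42 mm across, 75 mm high; origin at the centre of its underside
Not all that is in view belongs to the job. What is shaped like the pan but red is not meant. Of the things shaped like the trivet, the cork one is meant.

How it is judged:
By the outcome, as a careful person would: the job done as asked, in the order asked, and still so for the second after the job is handed in, with the robot touching nothing.
It also fails if it takes over 72 s, if anything falls off the work surface, if the arm or the gripper's body presses on something with over 40 N, if the wrist force passes 120 N, or if a joint passes its speed limit or range.

### The arm

A 6-joint arm with a two-finger parallel gripper is mounted at the origin on the work surface. World frame = base frame: x ahead of the robot, y to its left, z up, the work surface at z = 0. Lengths are in m, angles in rad, forces in N, time in s.
With the tool pointing down it reaches from about 0.35 to 0.975 m from the base axis. Payload 17.4 kg.
Tool frame: the origin (TCP) lies between the finger pads; the fingertips stand 19 mm ahead of it and the grasp point (between the pads) is the TCP; z points along the fingers, y is the direction in which the jaws open and shut (so a half turn about z gives the same grasp; the last joint's range is limited). The gripper opens to 85 mm and grips with 20 to 120 N. Pads are 22 mm wide; open, the fingers measure 114 mm over their backs; the gripper's body (76 mm by 85 mm) begins 54 mm behind the grasp point. The pads swing forward as they close: fully open they stand 13 mm farther back than shut.
Start: joints at [1.263, 0.116, 1.442, -0, 1.584, -0.038], TCP at [0.18, 0.651, 0.25] pointing down, gripper open.
Joint ranges: [-2.83, 2.83], [-0.83, 2.19], [0.07, 2.5], [-1.14, 4.28], [0.01, 3], [-2.97, 2.97]. Speed limits (rad/s): [1.89, 1.89, 2.22, 3.14, 3.14, 3.14].

### API

Orientations are given as a unit quaternion [x, y, z, w].
In Python, from bench import sensors, cams, sign_off, spotter gives the robot as it stands.
- The arm moves only by the tool jog_arm, never from a script. Its argument "series" is a list that holds one entry, the list of rows, each a list of 7 numbers: the turn, a rotation vector about the tool's x, y, z in degrees, then the shift along the tool's x, y, z in m, then the opening, from 0 (shut) to 1 (fully open). In form: [[[rx, ry, rz, tx, ty, tz, fingers], ...]]. A call has 1 to 12 rows; each row is the pose to reach, as a shift and turn from the pose commanded when the call began, along the tool's axes at that moment; what a row does not reach only later rows make up. A row lasts 1/12 s, in which the tool goes at most 41.7 mm and 7.16 degrees, less where a joint would pass 70% of its speed; a pose out of reach is approached as far as the arm can. A call with a gripper value outside its range is refused whole. The fingers move at their own pace and stop on an object; "newtons" is the grip in N (left out, the last holds). Time passes only in rows, so rows that repeat a pose let the fingers close. It gives the time, the measured TCP pose, the force and the opening at its end, in the units of the state.
- sensors.get_state(): the state, without advancing time (a new reading comes with each control period).
- cams.grab_frame(name): name is "side" or "top" or "wrist"; returns a dict with "color" (400x640x3 uint8, blue, green, red), "depth" (400x640 float32, m along the optical axis (not along the pixel's ray), 0 where there is no reading), "fx", "fy", "cx", "cy" (pixels), "R" (3x3) and "t" (3): a world point X has camera coordinates R X + t; the wrist camera has in their place "mount" (4x4, takes a point from camera to tool coordinates, whose origin is the TCP and whose axes are the flange's). Camera axes: x right, y down, z forward; pixel columns grow to the right and rows downward; lengths in m; the calibration is good to about 2 mm. A picture is of the moment at which its call begins: read the wrist's pose just before it.
- sign_off(): hands the job in, once; it reports no verdict.
Trained networks look in a picture, given as the dict that the camera call returned (one of the last four; its "shot" number tells which), for a name from the list of things; names that differ only in an ending like _2 or _b are one class to them, and where a whole thing is asked for, a point or a joint stands for the part that bears it (a point fixed in the world has none). Each returns a list of dicts, best first, with "score" (0 to 1); they miss things now and then, are a little off and sometimes report something else, mostly with a low value. They report only what shows in the picture. A call takes as long as a camera call. They do not tell look-alikes from the thing itself.
- spotter.recognise(target, picture): "location" ([row, column] in pixels, amid what is visible of it).
- spotter.regions_of(target, picture): "region" (400x640 bool, what is visible of it) and "location" ([row, column] in pixels, amid what is visible of it).
- spotter.place_of(target, picture): "location" ([row, column] in pixels: a listed point, or the origin of a listed thing).
The state is a dict: "clock": time; "joint_positions": joint angles; "joint_vel": joint speeds; "effort": joint torques, N m; "tcp_pos": TCP position; "orientation": TCP orientation; "force": force on the tool from outside, world axes, zero at the start; "wrist_torque": the same for the moment, N m; "finger_gap": opening from 0.0 (shut) to 1.0 (fully open).
Only numpy, scipy, OpenCV 4.12 (cv2) and the standard library are available. Lean on these libraries where they do the work, as an engineer would, in place of code of your own. Each camera call takes 0.05 s, during which the arm holds its last target.

## Working session

There is one attempt and no reset: what is moved stays moved. The work goes in short steps, Python scripts to look and compute and a tool call to move; the robot and the scene stay as the last step left them, time stands still between calls to the robot, and variables do not carry over. Pictures are saved under pics/ and viewed, and the job is handed in when it is done.

Besides the shell and the picture viewer there is one more tool, called after "Request:" as a command line: name --argument value ..., lists and objects as JSON in quotes. jog_arm: Moves the arm, as the interface text tells. Its arguments: {"type":"object","properties":{"series":{"type":"array"},"newtons":{"type":"number"}},"required":["series"]}

```bash
ls; mkdir -p pics; cat > h.py <<'E'
import numpy as np, cv2
from scipy.spatial.transform import Rotation as Ro
from bench import sensors,cams,sign_off,spotter
def w(p,r,c,z=None):
    # pixel-> world for fixed cams; z=None use depth
    d=p['depth'][int(r),int(c)] if z is None else z
    X=np.array([(c-p['cx'])/p['fx']*d,(r-p['cy'])/p['fy']*d,d])
    return np.array(p['R']).T@(X-np.array(p['t']))
def cloud(p):
    d=p['depth'];v,u=np.indices(d.shape)
    X=np.stack([(u-p['cx'])/p['fx']*d,(v-p['cy'])/p['fy']*d,d],-1)
    if 'mount' in p:
        s=p['st'];M=np.array(p['mount']);X=X@M[:3,:3].T+M[:3,3]
        X=X@Ro.from_quat(s['orientation']).as_matrix().T+np.array(s['tcp_pos'])
    else: X=(X-np.array(p['t']))@np.array(p['R'])
    X[d==0]=np.nan
    return X
def grab(n):
    s=sensors.get_state();p=cams.grab_frame(n);p['st']=s;return p
E
python3 - <<'E'
from h import *
print(sensors.get_state())
for n in ['top','side']:
    p=grab(n); cv2.imwrite(f'pics/{n}0.png',p['color'])
    for t in ['pan','lid','bowl','trivet','pan_grip','mill','ramekin','mug','jar','spice','butter','oil','salt','egg']:
        print(n,t,[(round(q['score'],2),np.round(q['location']).tolist(),np.round(w(p,*q['location']),3).tolist()) for q in (spotter.recognise if t!='pan_grip' else spotter.place_of)(t,p)])
E
```

```text
pics
{'clock': 0.0, 'joint_positions': array([ 1.26319628e+00,  1.16484518e-01,  1.44227498e+00,  2.35421668e-05,
        1.58396207e+00, -3.77858559e-02]), 'joint_vel': array([ 1.02669983e-03,  1.95246771e-04, -4.80912691e-04,  5.21346579e-04,
        9.56216063e-05,  8.48161860e-04]), 'effort': array([-8.29320288e-04, -7.31964612e+01, -6.32512879e+01, -3.97509712e-05,
        6.14059056e-03, -1.65561039e-05]), 'tcp_pos': array([0.17986712, 0.65042649, 0.24955711]), 'orientation': array([ 1.34498081e-01,  9.90913693e-01, -5.54039686e-04, -1.08589237e-04]), 'force': array([ 0.20548159,  0.1401651 , -0.01905469]), 'wrist_torque': array([-0.05720772,  0.0128842 , -0.00373933]), 'finger_gap': 1.0031402907632712}
top pan [(0.89, [265.0, 242.0], [0.323, 0.271, 0.001]), (0.64, [191.0, 294.0], [0.555, 0.111, 0.07])]
top lid [(0.89, [170.0, 270.0], [0.615, 0.184, 0.106])]
top bowl [(0.87, [186.0, 396.0], [0.595, -0.225, 0.007]), (0.65, [165.0, 453.0], [0.646, -0.385, 0.104])]
top trivet [(0.72, [189.0, 270.0], [0.558, 0.184, 0.079])]
top pan_grip [(0.75, [197.0, 299.0], [0.539, 0.094, 0.067]
[... 1115 characters left out ...]
], [0.624, 0.218, 0.079]), (0.52, [193.0, 315.0], [0.544, 0.08, 0.067])]
side mill [(0.79, [206.0, 357.0], [0.633, -0.048, 0.077])]
side ramekin [(0.94, [236.0, 286.0], [0.408, -0.032, 0.012]), (0.18, [189.0, 328.0], [0.619, 0.151, 0.022])]
side mug [(0.88, [151.0, 323.0], [0.671, 0.339, 0.066]), (0.61, [322.0, 339.0], [0.407, -0.438, 0.079]), (0.16, [208.0, 358.0], [0.635, -0.051, 0.073])]
side jar []
side spice [(0.57, [322.0, 336.0], [0.405, -0.431, 0.068]), (0.28, [170.0, 328.0], [0.627, 0.175, 0.085])]
side butter [(0.81, [160.0, 253.0], [0.417, 0.417, 0.035])]
side oil [(0.62, [172.0, 373.0], [0.752, 0.084, 0.103])]
side salt [(0.64, [220.0, 398.0], [0.734, -0.128, 0.056])]
side egg []
```

View pics/top0.png

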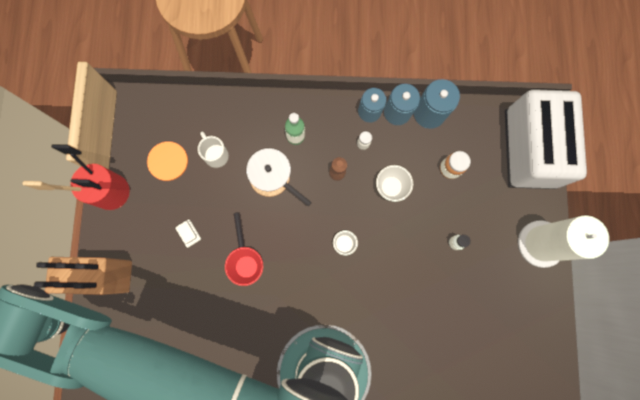

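View pics/side0.png

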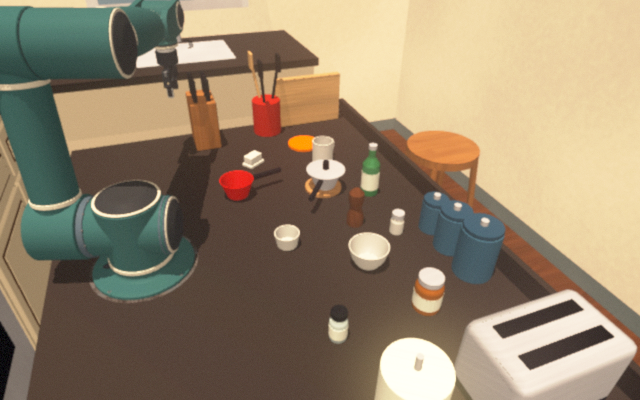

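The steel pan with lid is at top px (170,270), with its handle to (200,305). These could be mistaken for the things I need:
- **Pan:** the red pan at (265,242).
- **Trivet:** the orange disc at (160,167). The cork one is under the pan, showing at (190,270).
- **Bowl:** the ramekin at (243,345). The bowl is at (183,395).

Next I'll take a close crop and measure.

```bash
cat >> h.py <<'E'
from scipy.optimize import least_squares
def circ(P,r=None):
    x0=[*np.median(P,0)]+([0.05] if r is None else [])
    f=lambda q: np.hypot(P[:,0]-q[0],P[:,1]-q[1])-(q[2] if r is None else r)
    return least_squares(f,x0,loss='soft_l1',f_scale=0.003).x
def edge(C,c,rmax,zlo,zhi,n=48):
    # outermost points per sector with z in band
    m=(C[...,2]>zlo)&(C[...,2]<zhi)&(np.hypot(C[...,0]-c[0],C[...,1]-c[1])<rmax)
    P=C[m][:,:2];a=np.arctan2(P[:,1]-c[1],P[:,0]-c[0]);k=((a+np.pi)/(2*np.pi)*n).astype(int)
    return np.array([P[k==i][np.argmax(np.hypot(*(P[k==i]-c).T))] for i in range(n) if (k==i).any()]),P
E
python3 - <<'E'
from h import *
for n in ['top','side']:
    p=grab(n);C=cloud(p);np.save(n+'.npy',C)
    if n=='top': cv2.imwrite('pics/crop.png',cv2.resize(p['color'][120:300,180:440],None,fx=3,fy=3))
    E_,P=edge(C,np.array([.6,.18]),.085,.073,.09)
    print(n,'lid',circ(E_),circ(E_,.068),np.nanmean(P,0))
    m=(np.hypot(C[...,0]-.61,C[...,1]-.18)<.04)&(C[...,2]>.1);print('knob',C[m].mean(0),C[m].max(0),m.sum())
    E_,P=edge(C,np.array([.595,-.22]),.09,.05,.07); print('bowl',circ(E_),circ(E_,.058),circ(P,.056))
    m=(C[...,2]>.06)&(C[...,2]<.078)&(C[...,0]<.57)&(C[...,0]>.44)&(C[...,1]>.02)&(C[...,1]<.14)
    H=C[m];u=np.linalg.svd(H-H.mean(0))[2][0];print('handle',H.mean(0),u,np.degrees(np.arctan2(u[1],u[0])),H.min(0),H.max(0),len(H))
E
```

```text
top lid [0.61957707 0.19212483 0.0654502 ] [0.62080002 0.19276328] [0.61817515 0.1913444 ]
knob [0.6208278  0.1932171  0.11048067] [0.63144863 0.20373237 0.11880045] 42
bowl [ 0.59425479 -0.20848413  0.05650253] [ 0.59433817 -0.20823515] [ 0.59323094 -0.20753485]
handle [0.54304081 0.09450058 0.06813532] [-0.58807271 -0.80878225 -0.00646235] -126.0212306627081 [0.51331504 0.05497235 0.06019206] [0.56890826 0.13842494 0.0761307 ] 153
side lid [0.62197944 0.18614062 0.06426217] [0.62440506 0.18796968] [0.61851745 0.18145836]
knob [0.62420098 0.1874532  0.10763745] [0.63610891 0.20165751 0.11323945] 35
bowl [ 0.59699234 -0.21089342  0.05731927] [ 0.59708673 -0.21079341] [ 0.59645345 -0.21214823]
handle [0.54329541 0.08319458 0.06732129] [-0.59364952 -0.80411049 -0.03140955] -126.43728742386783 [0.51620277 0.05310337 0.06035564] [0.56927318 0.12490876 0.07315012] 86
```

View pics/crop.png

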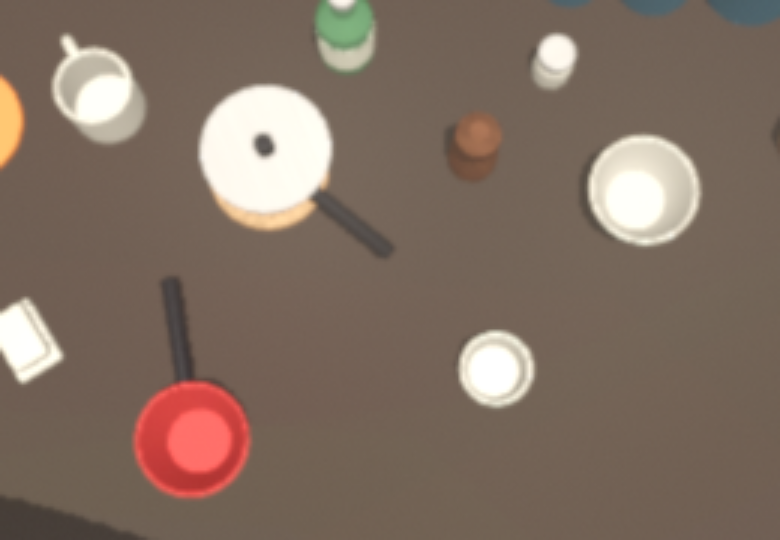

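The crop confirms it: the steel pan with its lid is at (265,150), with the cork trivet beneath it. The red pan at (195,440) and the ramekin at (495,370) aren't wanted. I'll write a move helper next.

```bash
cat >> h.py <<'E'
def Rt(handle_az,tilt=0):
    """tool x along azimuth handle_az(deg), tool z down, then tilt about tool x (deg)"""
    a=np.radians(handle_az);x=np.array([np.cos(a),np.sin(a),0]);z=np.array([0,0,-1.]);y=np.cross(z,x)
    return Ro.from_matrix(np.stack([x,y,z],1))*Ro.from_euler('x',tilt,degrees=True)
def delta(pos,R,s=None):
    s=s or sensors.get_state();R0=Ro.from_quat(s['orientation'])
    print('row',np.round((R0.inv()*R).as_rotvec(degrees=True),2).tolist(),np.round(R0.inv().apply(np.array(pos)-s['tcp_pos']),4).tolist())
E
python3 - <<'E'
from h import *
delta([.6,.19,.25],Rt(106))
E
```

```text
row [0.0, 0.0, 58.54] [-0.5276, -0.332, 0.0003]
```

Request:
jog_arm --series '[[[0, 0, 58.5, -0.5276, -0.332, 0, 1], [0, 0, 58.5, -0.5276, -0.332, 0, 1], [0, 0, 58.5, -0.5276, -0.332, 0, 1], [0, 0, 58.5, -0.5276, -0.332, 0, 1], [0, 0, 58.5, -0.5276, -0.332, 0, 1], [0, 0, 58.5, -0.5276, -0.332, 0, 1], [0, 0, 58.5, -0.5276, -0.332, 0, 1], [0, 0, 58.5, -0.5276, -0.332, 0, 1], [0, 0, 58.5, -0.5276, -0.332, 0, 1], [0, 0, 58.5, -0.5276, -0.332, 0, 1], [0, 0, 58.5, -0.5276, -0.332, 0, 1], [0, 0, 58.5, -0.5276, -0.332, 0, 1]]]'

```text
clock: 2.6
tcp_pos: [0.5178, 0.2793, 0.2506]
orientation: [0.602, 0.799, 0.0, 0.0]
force: [0.8, 1.6, 0.9]
finger_gap: 1.0
```

Request:
jog_arm --series '[[[0, 0, 0, 0, 0, 0, 1]]]'

```text
clock: 2.68
tcp_pos: [0.5203, 0.2764, 0.2501]
orientation: [0.603, 0.798, -0.0, 0.001]
force: [-0.2, -0.7, -1.3]
finger_gap: 0.999
```

```bash
python3 - <<'E'
from h import *
s=sensors.get_state();print(np.round(s['joint_positions'],3))
delta([.575,.185,.25],Rt(106,15),s)
E
```

```text
[ 0.446 -0.071  1.632 -0.002  1.58   0.17 ]
row [15.02, 0.06, -0.23] [-0.1028, 0.0277, 0.0003]
```

Request:
jog_arm --series '[[[0, 12, 0, -0.1028, 0.0277, 0, 1], [0, 12, 0, -0.1028, 0.0277, 0, 1], [0, 12, 0, -0.1028, 0.0277, 0, 1], [0, 12, 0, -0.1028, 0.0277, 0, 1], [0, 12, 0, -0.1028, 0.0277, 0, 1]]]'

```text
clock: 3.1
tcp_pos: [0.5726, 0.1884, 0.2501]
orientation: [0.599, 0.794, 0.063, -0.083]
force: [-0.0, 0.5, -0.1]
finger_gap: 1.001
```

```bash
python3 - <<'E'
from h import *
s=sensors.get_state();print(np.round(s['joint_positions'],3),s['tcp_pos'])
print(Ro.from_quat(s['orientation']).as_matrix().round(3))
p=grab('wrist');C=cloud(p);cv2.imwrite('pics/w1.png',p['color']);print(np.array(p['mount']).round(3))
print([(q['score'],q['location']) for q in spotter.recognise('lid',p)])
E_,P=edge(C,np.array([.62,.19]),.085,.073,.09);print(circ(E_),circ(E_,.068),len(E_))
m=(np.hypot(C[...,0]-.621,C[...,1]-.19)<.03)&(C[...,2]>.1);print('knob',C[m].mean(0),C[m].max(0),C[m].min(0))
E
```

```text
[ 0.182 -0.038  1.61   0.208  1.59  -0.093] [0.57255391 0.18842759 0.25005207]
[[-0.267  0.962 -0.057]
 [ 0.941  0.273  0.2  ]
 [ 0.208 -0.001 -0.978]]
[[-0.001 -0.965 -0.263  0.068]
 [ 1.    -0.001  0.     0.001]
 [-0.    -0.263  0.965 -0.123]
 [ 0.     0.     0.     1.   ]]
[(0.97, [231.0, 367.6])]
[0.62382161 0.19450025 0.06728733] [0.6239652  0.19449508] 48
knob [0.62225526 0.20086695 0.29725044] [0.64972737 0.21356138 0.33318732] [0.59109637 0.18085332 0.1002073 ]
```

View pics/w1.png

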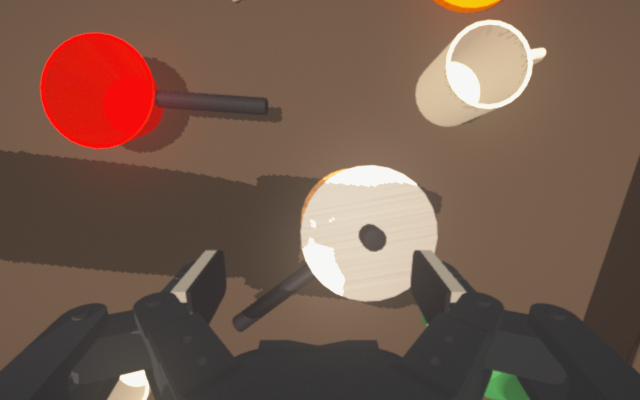

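```bash
python3 - <<'E'
from h import *
p=grab('top');C=cloud(p)
delta([.6222,.1925,.15],Rt(106));delta([.6222,.1925,.104],Rt(106))
E
```

```text
row [-0.0, -12.0, 0.09] [-0.033, 0.0492, 0.0957]
row [-0.0, -12.0, 0.09] [-0.0426, 0.0492, 0.1407]
```

Request:
jog_arm --series '[[[0, -12, 0, -0.033, 0.0492, 0.0957, 1], [0, -12, 0, -0.033, 0.0492, 0.0957, 1], [0, -12, 0, -0.033, 0.0492, 0.0957, 1], [0, -12, 0, -0.033, 0.0492, 0.0957, 1], [0, -12, 0, -0.0426, 0.0492, 0.1407, 1], [0, -12, 0, -0.0426, 0.0492, 0.1407, 1], [0, -12, 0, -0.0426, 0.0492, 0.1407, 1], [0, -12, 0, -0.0426, 0.0492, 0.1407, 0.6], [0, -12, 0, -0.0426, 0.0492, 0.1407, 0.2], [0, -12, 0, -0.0426, 0.0492, 0.1407, 0.0], [0, -12, 0, -0.0426, 0.0492, 0.1407, 0.0], [0, -12, 0, -0.0426, 0.0492, 0.1407, 0.0]]]' --newtons 40

```text
clock: 4.25
tcp_pos: [0.6228, 0.1917, 0.1049]
orientation: [0.602, 0.799, 0.001, 0.0]
force: [-0.5, 0.1, -0.3]
finger_gap: 0.297
```

Request:
jog_arm --series '[[[0, 0, 0, 0, 0, 0, 0], [0, 0, 0, 0, 0, 0, 0], [0, 0, 0, 0, 0, 0, 0]]]'

```text
clock: 4.5
tcp_pos: [0.623, 0.1917, 0.1048]
orientation: [0.602, 0.799, 0.001, 0.0]
force: [1.2, 0.3, 6.4]
finger_gap: 0.246
```

Request:
jog_arm --series '[[[0, 0, 0, 0, 0, -0.01, 0], [0, 0, 0, 0, 0, -0.03, 0], [0, 0, 0, 0, 0, -0.07, 0], [0, 0, 0, 0, 0, -0.07, 0], [0, 0, 0, 0, 0, -0.07, 0]]]'

```text
clock: 4.92
tcp_pos: [0.6233, 0.1918, 0.1769]
orientation: [0.602, 0.799, 0.002, 0.001]
force: [-0.1, 0.8, -1.9]
finger_gap: 0.245
```

```bash
python3 - <<'E'
from h import *
p=grab('side');cv2.imwrite('pics/s1.png',p['color'][100:300,220:480]);s=sensors.get_state();print(s['tcp_pos'],s['force'])
delta([.41,.115,.17],Rt(106));delta([.41,.115,.06],Rt(106));delta([.41,.115,.0355],Rt(106))
E
```

```text
[0.62269662 0.19167796 0.17475248] [ 0.11455273  0.54795646 -2.10418082]
row [0.07, 0.0, 0.04] [-0.0149, -0.2256, 0.0045]
row [0.07, 0.0, 0.04] [-0.0149, -0.2257, 0.1145]
row [0.07, 0.0, 0.04] [-0.0149, -0.2258, 0.139]
```

View pics/s1.png

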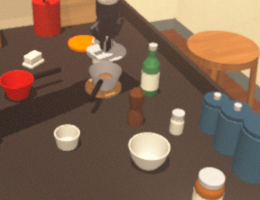

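The lid is up in the gripper at (105,50), and the open pan is still on the cork at (105,75).

Request:
jog_arm --series '[[[0, 0, 0, -0.0149, -0.2256, 0.0045, 0], [0, 0, 0, -0.0149, -0.2256, 0.0045, 0], [0, 0, 0, -0.0149, -0.2256, 0.0045, 0], [0, 0, 0, -0.0149, -0.2256, 0.0045, 0], [0, 0, 0, -0.0149, -0.2256, 0.0045, 0], [0, 0, 0, -0.0149, -0.2256, 0.0045, 0], [0, 0, 0, -0.0149, -0.2257, 0.04, 0], [0, 0, 0, -0.0149, -0.2257, 0.08, 0], [0, 0, 0, -0.0149, -0.2257, 0.12, 0], [0, 0, 0, -0.0149, -0.2257, 0.13, 0], [0, 0, 0, -0.0149, -0.2257, 0.1385, 0], [0, 0, 0, -0.0149, -0.2257, 0.1385, 0]]]'

```text
clock: 5.97
tcp_pos: [0.4095, 0.1149, 0.035]
orientation: [0.602, 0.799, -0.001, -0.001]
force: [0.1, -0.5, -1.7]
finger_gap: 0.24
```

Request:
jog_arm --series '[[[0, 0, 0, 0, 0, 0, 0], [0, 0, 0, 0, 0, 0, 0]]]'

```text
clock: 6.13
tcp_pos: [0.4106, 0.1152, 0.0367]
orientation: [0.602, 0.799, 0.001, 0.0]
force: [0.2, 0.6, -1.5]
finger_gap: 0.242
```

Request:
jog_arm --series '[[[0, 0, 0, 0, 0, 0.0018, 0], [0, 0, 0, 0, 0, 0.0018, 0], [0, 0, 0, 0, 0, 0.0018, 0.3], [0, 0, 0, 0, 0, 0.0018, 0.5], [0, 0, 0, 0, 0, 0.0018, 1], [0, 0, 0, 0, 0, 0.0018, 1], [0, 0, 0, 0, 0, -0.03, 1], [0, 0, 0, 0, 0, -0.08, 1], [0, 0, 0, 0, 0, -0.12, 1], [0, 0, 0, 0, 0, -0.15, 1], [0, 0, 0, 0, 0, -0.18, 1], [0, 0, 0, 0, 0, -0.18, 1]]]'

```text
clock: 7.13
tcp_pos: [0.4112, 0.1153, 0.2219]
orientation: [0.602, 0.799, 0.003, 0.003]
force: [0.4, -0.0, 1.0]
finger_gap: 1.004
```

```bash
python3 - <<'E'
from h import *
s=sensors.get_state();print(s['tcp_pos'],s['joint_positions'].round(2))
for n in ['top','side','wrist']:
    p=grab(n);C=cloud(p);cv2.imwrite(f'pics/{n}2.png',p['color'])
    E_,P=edge(C,np.array([.41,.115]),.08,.002,.018);print(n,'lid',circ(E_,.068) if len(E_) else 0,len(E_))
    E_,P=edge(C,np.array([.621,.191]),.062,.066,.084);print(n,'pan',circ(E_,.058) if len(E_) else 0,len(E_))
    m=(C[...,2]>.055)&(C[...,2]<.08)&(C[...,0]<.58)&(C[...,0]>.5)&(C[...,1]>.04)&(C[...,1]<.14)
    H=C[m];
    if len(H)>10:
        u=np.linalg.svd(H-H.mean(0))[2][0];print('handle',H.mean(0),H.max(0)[2],np.degrees(np.arctan2(u[1],u[0])),len(H))
E
```

```text
[0.41123405 0.11527596 0.22189461] [ 0.21 -0.45  1.98 -0.    1.6  -0.07]
top lid [0.39974366 0.12053291] 27
top pan [0.6202793  0.19440736] 48
handle [0.55796017 0.11362455 0.06835629] 0.07694030717704668 -127.53166135949854 103
side lid [0.41081722 0.11417634] 48
side pan [0.62374165 0.19111835] 46
handle [0.54668766 0.0875568  0.06689653] 0.07461769308665668 -127.45796341607543 106
wrist lid [0.41055996 0.1178977 ] 48
wrist pan [0.62215753 0.19446091] 48
handle [0.5542402  0.1112826  0.06711957] 0.07193078497104125 -128.883602308349 1467
```

View pics/top2.png

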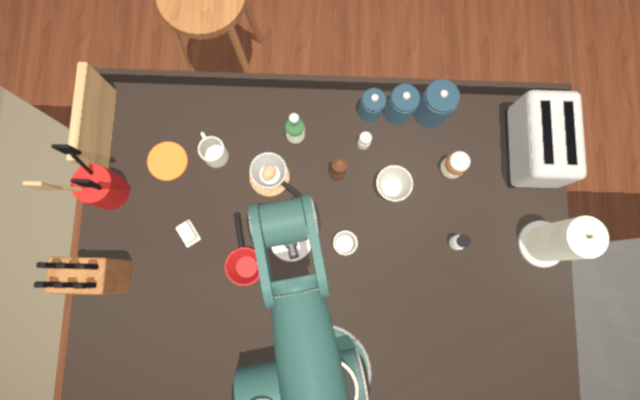

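View pics/wrist2.png

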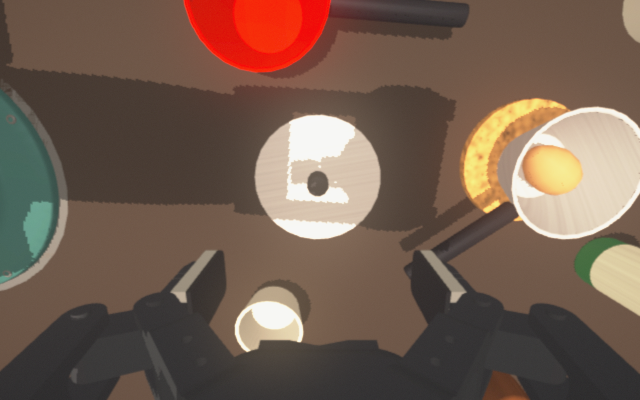

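View pics/side2.png

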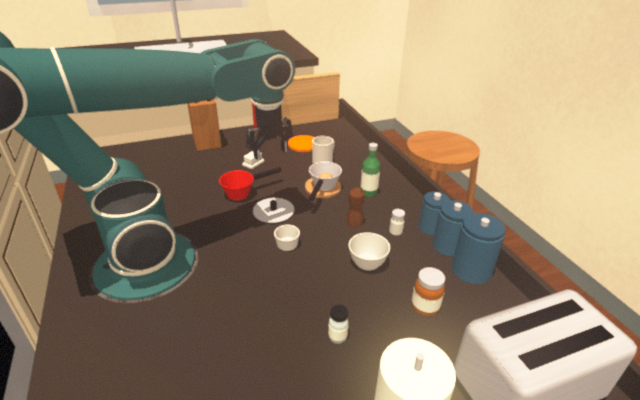

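```bash
cat > fk.py <<'E'
import numpy as np
from scipy.optimize import least_squares
D=[([1.2632,.1165,1.4423,0,1.584,-.0378],[.1799,.6504,.2496]),
([.446,-.071,1.632,-.002,1.58,.17],[.5203,.2764,.2501]),
([.182,-.038,1.61,.208,1.59,-.093],[.57255,.18843,.25005]),
([.21,-.45,1.98,0,1.6,-.07],[.4112,.1153,.2219])]
E
python3 - <<'E'
from h import *
C=cloud(grab('side'))
# arm silhouette: widths vs height
m=(C[...,2]>.15)&(C[...,2]<1.0)&(np.hypot(C[...,0],C[...,1])>.2)&(C[...,0]<.6)&(C[...,0]>.1)&(np.abs(C[...,1]-.12)<.25)
P=C[m]
for z in np.arange(.2,.9,.04):
    q=P[abs(P[:,2]-z)<.02]
    if len(q): print(round(z,2),len(q),q.min(0).round(3)[:2],q.max(0).round(3)[:2])
E
```

```text
0.2 33 [0.357 0.087] [0.467 0.135]
0.24 181 [0.339 0.081] [0.484 0.138]
0.28 472 [0.339 0.078] [0.484 0.144]
0.32 377 [0.342 0.074] [0.481 0.142]
0.36 348 [0.374 0.072] [0.448 0.127]
0.4 362 [0.366 0.063] [0.456 0.125]
0.44 814 [0.198 0.009] [0.471 0.077]
0.48 1616 [0.2   0.001] [0.476 0.148]
0.52 2724 [0.2   0.001] [0.474 0.181]
0.56 174 [0.187 0.027] [0.249 0.085]
```

```bash
python3 - <<'E'
from h import *
R=Rt(52,-30);G=np.array([.5494,.1,.062]);z=R.as_matrix()[:,2];print(z)
delta(G-.14*z,R)
E
```

```text
[ 0.39400538 -0.30783074 -0.8660254 ]
row [-27.8, -14.11, 52.78] [0.0037, 0.0893, 0.0308]
```

Request:
jog_arm --series '[[[-27.8, -14.1, 52.8, 0.0037, 0.0893, 0.0308, 1], [-27.8, -14.1, 52.8, 0.0037, 0.0893, 0.0308, 1], [-27.8, -14.1, 52.8, 0.0037, 0.0893, 0.0308, 1], [-27.8, -14.1, 52.8, 0.0037, 0.0893, 0.0308, 1], [-27.8, -14.1, 52.8, 0.0037, 0.0893, 0.0308, 1], [-27.8, -14.1, 52.8, 0.0037, 0.0893, 0.0308, 1], [-27.8, -14.1, 52.8, 0.0037, 0.0893, 0.0308, 1], [-27.8, -14.1, 52.8, 0.0037, 0.0893, 0.0308, 1], [-27.8, -14.1, 52.8, 0.0037, 0.0893, 0.0308, 1], [-27.8, -14.1, 52.8, 0.0037, 0.0893, 0.0308, 1], [-27.8, -14.1, 52.8, 0.0037, 0.0893, 0.0308, 1], [-27.8, -14.1, 52.8, 0.0037, 0.0893, 0.0308, 1]]]'

```text
clock: 8.33
tcp_pos: [0.4944, 0.1431, 0.1839]
orientation: [0.868, 0.424, 0.113, 0.232]
force: [0.5, -0.4, 0.1]
finger_gap: 1.003
```

```bash
python3 - <<'E'
from h import *
s=sensors.get_state();print(s['tcp_pos'],s['joint_positions'].round(2))
p=grab('wrist');C=cloud(p);cv2.imwrite('pics/w3.png',p['color'])
for q in spotter.place_of('pan_grip',p): print(q['score'],q['location'],C[int(q['location'][0]),int(q['location'][1])])
E_,P=edge(C,np.array([.621,.191]),.062,.066,.084);print('pan',circ(E_,.058) if len(E_) else 0,len(E_))
m=(C[...,2]>.055)&(C[...,2]<.08)&(C[...,0]<.585)&(C[...,0]>.5)&(C[...,1]>.03)&(C[...,1]<.15)&(np.hypot(C[...,0]-.622,C[...,1]-.193)>.063)
H=C[m];u=np.linalg.svd(H-H.mean(0))[2][0];print('handle',H.mean(0),H.max(0),H.min(0),u,np.degrees(np.arctan2(u[1],u[0])),len(H))
R=Rt(52,-30);G=np.array([.5494,.1,.062]);delta(G,R)
E
```

```text
[0.49444938 0.14311466 0.18385698] [ 0.47 -0.35  2.04 -0.5   1.26  1.24]
0.9 [191.8, 317.8] [0.55085189 0.10888332 0.06696445]
pan [0.62241429 0.19453861] 36
handle [0.55074505 0.106042   0.0673615 ] [0.5848804  0.14916686 0.0725746 ] [0.51340449 0.05648473 0.05633225] [-6.02807738e-01 -7.97886131e-01  7.43908887e-04] -127.07126480444036 2454
row [-0.01, -0.05, 0.01] [-0.0002, -0.001, 0.1408]
```

View pics/w3.png

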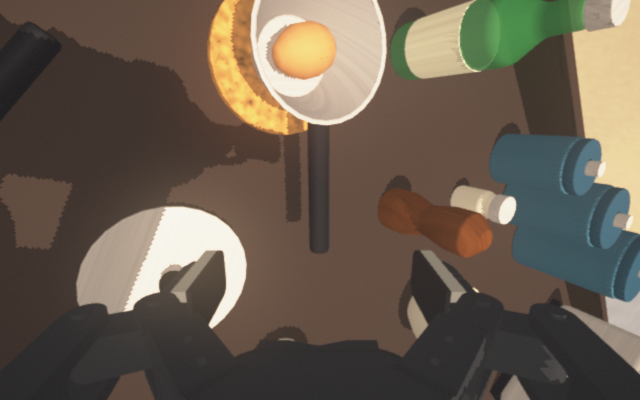

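```bash
python3 - <<'E'
from h import *
delta([.5508,.0998,.0625],Rt(52.7,-30))
E
```

```text
row [-0.01, 0.3, -0.6] [0.0005, 0.0003, 0.1409]
```

Request:
jog_arm --series '[[[0, 0.3, -0.6, 0, 0, 0.03, 1], [0, 0.3, -0.6, 0.0005, 0, 0.07, 1], [0, 0.3, -0.6, 0.0005, 0, 0.11, 1], [0, 0.3, -0.6, 0.0005, 0, 0.13, 1], [0, 0.3, -0.6, 0.0005, 0.0003, 0.1405, 1], [0, 0.3, -0.6, 0.0005, 0.0003, 0.1405, 1], [0, 0.3, -0.6, 0.0005, 0.0003, 0.1405, 0.6], [0, 0.3, -0.6, 0.0005, 0.0003, 0.1405, 0.4], [0, 0.3, -0.6, 0.0005, 0.0003, 0.1405, 0.3]]]' --newtons 20

```text
clock: 9.18
tcp_pos: [0.551, 0.1009, 0.0649]
orientation: [0.865, 0.428, 0.116, 0.232]
force: [-0.7, 0.3, -0.3]
finger_gap: 0.606
```

Request:
jog_arm --series '[[[0, 0, 0, 0, 0, 0, 0.25], [0, 0, 0, 0, 0, 0, 0.15], [0, 0, 0, 0, 0, 0, 0], [0, 0, 0, 0, 0, 0, 0]]]' --newtons 20

```text
clock: 9.52
tcp_pos: [0.5506, 0.1004, 0.0635]
orientation: [0.866, 0.428, 0.115, 0.232]
force: [-1.7, -0.7, 1.2]
finger_gap: 0.2
```

Request:
jog_arm --series '[[[0, 0, 0, 0, 0, 0, 0], [0, 0, 0, 0, 0, 0, 0], [0, 0, 0, 0, 0, 0, 0]]]' --newtons 110

```text
clock: 9.77
tcp_pos: [0.5506, 0.1002, 0.0632]
orientation: [0.866, 0.428, 0.115, 0.232]
force: [-3.3, -0.8, 3.9]
finger_gap: 0.176
```

```bash
python3 - <<'E'
from h import *
s=sensors.get_state();print(s['tcp_pos'],s['force'],s['finger_gap'],s['wrist_torque'])
p=grab('wrist');C=cloud(p);cv2.imwrite('pics/w4.png',p['color'])
print(Ro.from_quat(s['orientation']).inv().apply([0,0,.05]))
E
```

```text
[0.55064074 0.10017124 0.06322611] [-3.32322876 -0.81528224  3.87003172] 0.17571273661312523 [-0.05967504  0.24734208 -0.12571619]
[ 2.57577018e-05  2.50439826e-02 -4.32758394e-02]
```

View pics/w4.png

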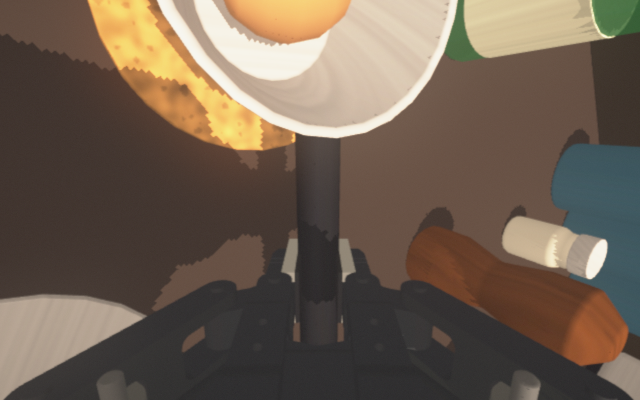

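```bash
python3 - <<'E'
from h import *
s=sensors.get_state();np.savez('pick.npz',p=s['tcp_pos'],q=s['orientation']);print(s['orientation'],s['joint_positions'].round(3))
E
```

```text
[0.86569633 0.42818308 0.1152075  0.23228504] [ 0.337 -0.162  2.091 -0.53   0.975  1.239]
```

Request:
jog_arm --series '[[[0, 0, 0, 0, 0.002, -0.0035, 0], [0, 0, 0, 0, 0.006, -0.0104, 0], [0, 0, 0, 0, 0.012, -0.0208, 0], [0, 0, 0, 0, 0.02, -0.0346, 0], [0, 0, 0, 0, 0.03, -0.052, 0], [0, 0, 0, 0, 0.04, -0.0693, 0], [0, 0, 0, 0, 0.05, -0.0866, 0], [0, 0, 0, 0, 0.06, -0.1039, 0], [0, 0, 0, 0, 0.066, -0.1143, 0], [0, 0, 0, 0, 0.066, -0.1143, 0]]]'

```text
clock: 10.65
tcp_pos: [0.5512, 0.1005, 0.1988]
orientation: [0.866, 0.428, 0.117, 0.233]
force: [1.3, -0.2, -3.5]
finger_gap: 0.173
```

```bash
python3 - <<'E'
from h import *
s=sensors.get_state();print(s['tcp_pos'],s['force'],s['finger_gap'],s['wrist_torque'],s['joint_positions'].round(2))
p=grab('wrist');cv2.imwrite('pics/w5.png',p['color'])
p=grab('side');cv2.imwrite('pics/s5.png',cv2.resize(p['color'][80:300,200:460],None,fx=3,fy=3-.5))
p=grab('top');C=cloud(p)
m=(np.hypot(C[...,0]-.622,C[...,1]-.194)<.075)&(C[...,2]>.19)&(C[...,2]<.24);P=C[m];print(len(P),P.min(0),P.max(0));
A=np.c_[P[:,:2],np.ones(len(P))];print(np.linalg.lstsq(A,P[:,2],rcond=None)[0])
# bowl & mill again
E_,_=edge(C,np.array([.595,-.21]),.08,.05,.07);print('bowl',circ(E_,.058))
E
cd .
```

```text
[0.55124386 0.10048826 0.1987638 ] [ 1.27743552 -0.19767936 -3.46446192] 0.17286668166766692 [-0.03508798  0.56391239  0.00341803] [ 0.34 -0.29  1.96 -0.47  1.19  1.1 ]
355 [0.5657632  0.13210759 0.19000945] [0.67805465 0.24995397 0.21011624]
[-0.02001726 -0.00576067  0.21258478]
bowl [ 0.59403066 -0.20848504]
```

View pics/s5.png

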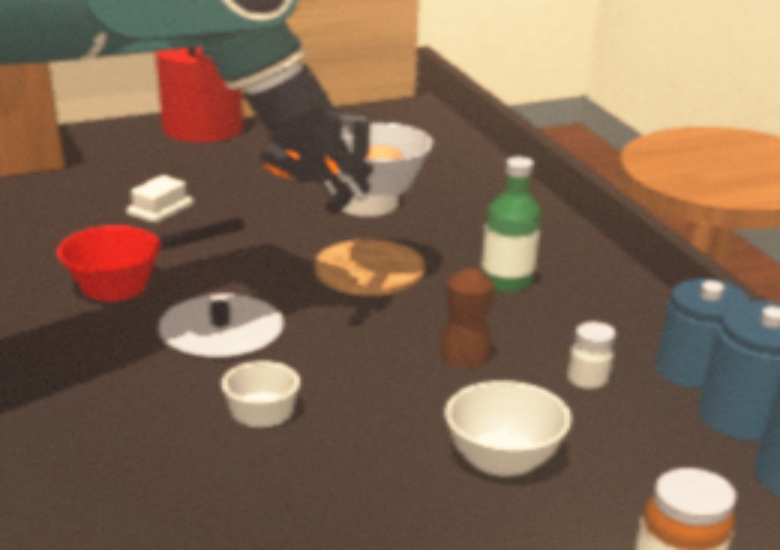

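View pics/w5.png

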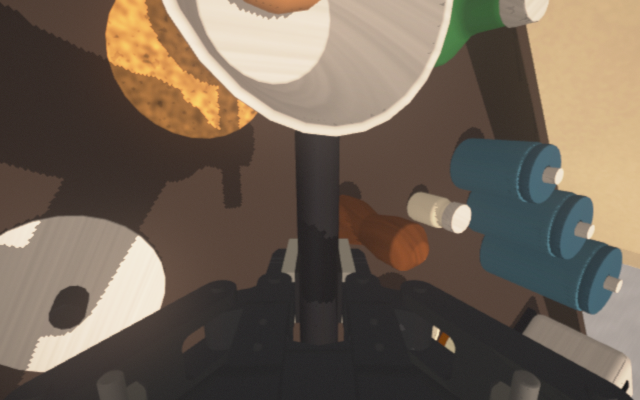

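```bash
python3 - <<'E'
from h import *
p=grab('top');C=cloud(p)
m=(C[...,2]>.006)&(C[...,2]<.02)&(np.hypot(C[...,0]-.622,C[...,1]-.194)<.09)
P=C[m];print('trivet top',P.mean(0),P.min(0),P.max(0))
s=sensors.get_state();R0=Ro.from_quat(s['orientation'])
G=np.array([.475,-.186,.235]);R=Rt(5,-30)
print(R0.inv().apply([0,0,.036]))
delta(G,R,s)
E
```

```text
trivet top [0.60849243 0.20310553 0.01146756] [0.57029478 0.11517959 0.0060009 ] [0.69793664 0.27596814 0.01958725]
[-3.75369339e-05  1.79878293e-02 -3.11839155e-02]
row [0.0, -23.77, 41.3] [-0.273, 0.1193, 0.0212]
```

Request:
jog_arm --series '[[[0, 0, 0, 0, 0.006, -0.01, 0], [0, 0, 0, 0, 0.012, -0.021, 0], [0, 0, 0, 0, 0.018, -0.031, 0], [0, -0.7, 1.2, -0.008, 0.021, -0.0294, 0], [0, -1.9, 3.3, -0.0218, 0.0261, -0.0268, 0], [0, -3.6, 6.2, -0.041, 0.0332, -0.0232, 0], [0, -5.2, 9.1, -0.06, 0.0403, -0.0195, 0], [0, -6.9, 12, -0.0792, 0.0474, -0.0159, 0], [0, -8.6, 14.9, -0.0983, 0.0545, -0.0122, 0], [0, -10.2, 17.8, -0.1174, 0.0616, -0.0086, 0], [0, -11.7, 20.2, -0.1338, 0.0676, -0.0054, 0], [0, -12.4, 21.5, -0.142, 0.0707, -0.0039, 0]]]'

```text
clock: 11.85
tcp_pos: [0.5104, -0.051, 0.2333]
orientation: [0.938, 0.229, 0.062, 0.252]
force: [0.4, 1.0, -3.4]
finger_gap: 0.172
```

```bash
python3 - <<'E'
from h import *
s=sensors.get_state();print(s['tcp_pos'],s['force'],s['joint_positions'].round(2))
G=np.array([.475,-.186,.235]);R=Rt(5,-30)
delta(G,R,s)
E
```

```text
[ 0.51035659 -0.05097701  0.23333489] [ 0.39191206  1.00052407 -3.38099582] [ 0.1  -0.37  1.97 -0.5   1.36  1.25]
row [0.03, -11.25, 19.44] [-0.0936, 0.0904, 0.0503]
```

Request:
jog_arm --series '[[[0, -0.6, 1, -0.0047, 0.0045, 0.0025, 0], [0, -1.7, 2.9, -0.014, 0.0136, 0.0075, 0], [0, -3.2, 5.4, -0.0262, 0.0253, 0.014, 0], [0, -4.7, 8.2, -0.0393, 0.038, 0.021, 0], [0, -6.2, 10.7, -0.0515, 0.0497, 0.0277, 0], [0, -7.9, 13.6, -0.0655, 0.0633, 0.0352, 0], [0, -9.2, 16, -0.077, 0.0741, 0.0412, 0], [0, -10.3, 17.9, -0.086, 0.0832, 0.0463, 0], [0, -11, 19, -0.0917, 0.0886, 0.0493, 0], [0, -11.2, 19.4, -0.0936, 0.0904, 0.0503, 0], [0, -11.2, 19.4, -0.0936, 0.0904, 0.0503, 0]]]'

```text
clock: 12.77
tcp_pos: [0.4769, -0.184, 0.2352]
orientation: [0.965, 0.045, 0.013, 0.258]
force: [-0.3, -0.3, -3.1]
finger_gap: 0.175
```

```bash
python3 - <<'E'
from h import *
s=sensors.get_state();print(s['tcp_pos'],s['force'],s['joint_positions'].round(2),Ro.from_quat(s['orientation']).as_matrix().round(3))
p=grab('top');C=cloud(p);cv2.imwrite('pics/t6.png',cv2.resize(p['color'][100:280,220:500],None,fx=2.8,fy=2.8))
m=(np.hypot(C[...,0]-.592,C[...,1]+.176)<.075)&(C[...,2]>.235)&(C[...,2]<.27);P=C[m];
if len(P):print(len(P),P.min(0),P.max(0));A=np.c_[P[:,:2],np.ones(len(P))];print(np.linalg.lstsq(A,P[:,2],rcond=None)[0])
p=grab('side');cv2.imwrite('pics/s6.png',cv2.resize(p['color'][80:330,200:480],None,fx=2.4,fy=2.4))
p=grab('wrist');cv2.imwrite('pics/w6.png',p['color'])
C=cloud(p);E_,_=edge(C,np.array([.595,-.21]),.08,.05,.068);print('bowl',circ(E_,.058),len(E_))
E
```

```text
[ 0.47685592 -0.18397539  0.23517813] [-0.25821841 -0.28369435 -3.09724268] [-0.16 -0.34  1.94 -0.51  1.41  1.37] [[ 0.996  0.081  0.048]
 [ 0.094 -0.862 -0.498]
 [ 0.001  0.5   -0.866]]
275 [ 0.51882253 -0.23185247  0.23502621] [ 0.65033826 -0.11826007  0.25154124]
[-0.01386251  0.00361632  0.24966493]
bowl [ 0.51412301 -0.15300451] 17
```

View pics/t6.png

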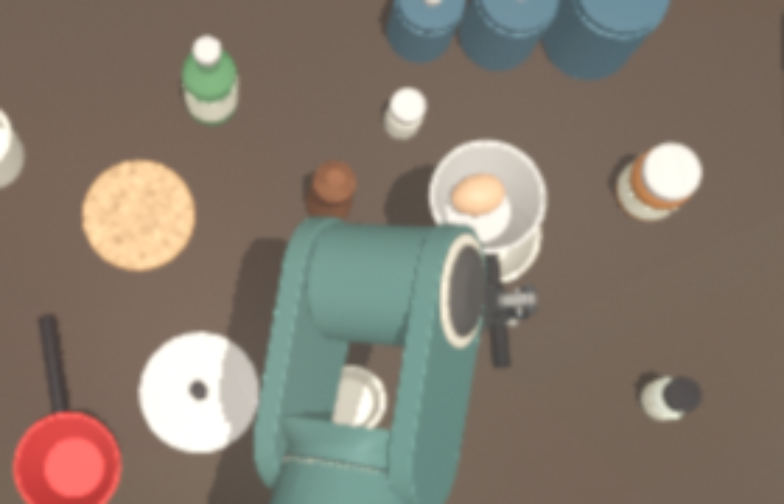

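View pics/s6.png

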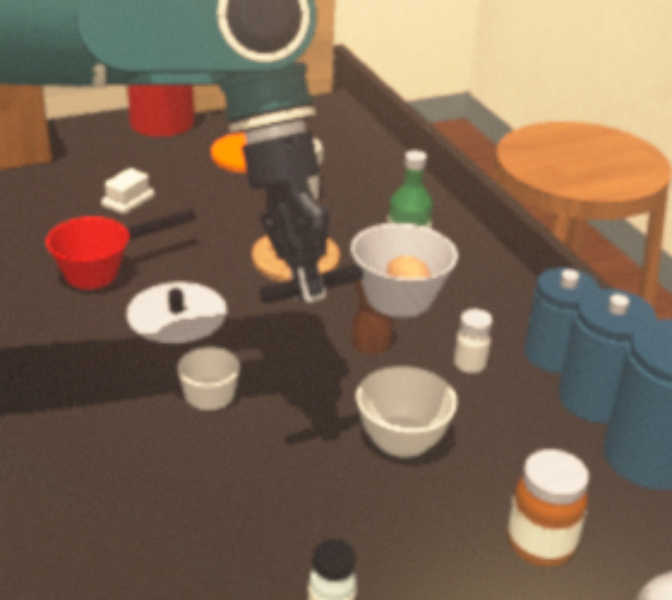

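View pics/w6.png

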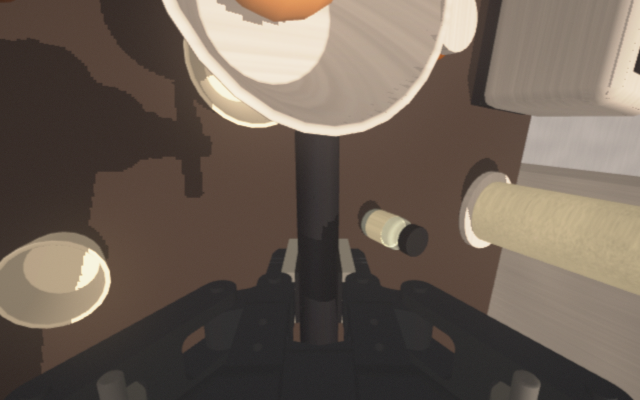

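```bash
python3 - <<'E'
from h import *
delta([.4755,-.1855,.137],Rt(5,-30)); delta([.4755,-.1855,.137],Rt(5,0))
E
```

```text
row [-0.01, -0.31, 0.4] [-0.0019, -0.0473, 0.0862]
row [29.99, -0.2, 0.47] [-0.0019, -0.0473, 0.0862]
```

Request:
jog_arm --series '[[[0, 0, 0, -0.0002, -0.005, 0.0085, 0], [0, -0.2, 0.2, -0.0005, -0.012, 0.022, 0], [0, -0.2, 0.3, -0.001, -0.022, 0.04, 0], [0, -0.3, 0.4, -0.0015, -0.033, 0.06, 0], [0, -0.3, 0.4, -0.0019, -0.0425, 0.077, 0], [0, -0.3, 0.4, -0.0019, -0.0473, 0.0862, 0], [2, -0.3, 0.4, -0.0019, -0.0473, 0.0862, 0], [6, -0.3, 0.4, -0.0019, -0.0473, 0.0862, 0], [11, -0.3, 0.4, -0.0019, -0.0473, 0.0862, 0], [16, -0.3, 0.4, -0.0019, -0.0473, 0.0862, 0], [21, -0.3, 0.4, -0.0019, -0.0473, 0.0862, 0], [25, -0.3, 0.4, -0.0019, -0.0473, 0.0862, 0]]]'

```text
clock: 13.92
tcp_pos: [0.4756, -0.1862, 0.137]
orientation: [0.998, 0.043, 0.001, 0.042]
force: [1.1, 0.7, -4.2]
finger_gap: 0.172
```

```bash
python3 - <<'E'
from h import *
s=sensors.get_state();print(s['tcp_pos'],s['force'],s['joint_positions'].round(2))
delta([.4755,-.1855,.137],Rt(5,32))
p=grab('side');cv2.imwrite('pics/s7.png',cv2.resize(p['color'][80:330,200:480],None,fx=2.4,fy=2.4))
E
```

```text
[ 0.47555431 -0.18616049  0.13704657] [ 1.13667579  0.73037994 -4.18606136] [-0.38 -0.22  1.95 -0.08  1.37  1.11]
row [36.78, 0.03, -0.04] [0.0, -0.0007, -0.0]
```

View pics/s7.png

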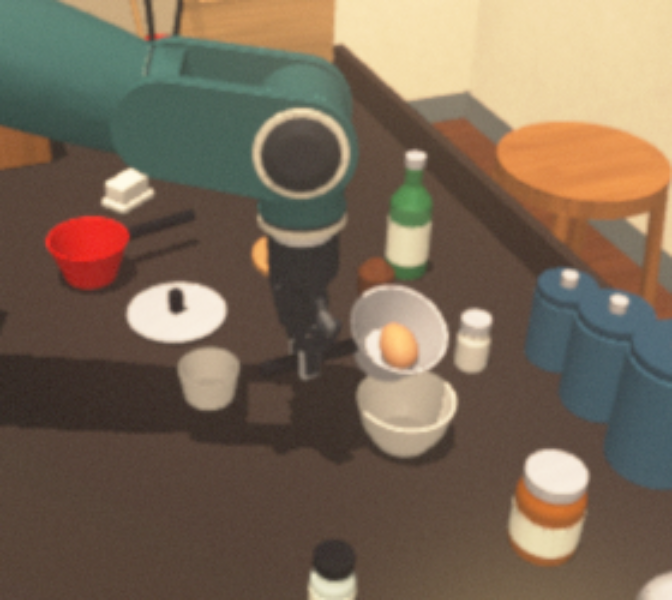

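Request:
jog_arm --series '[[[3, 0, 0, 0, -0.0007, 0, 0], [6, 0, 0, 0, -0.0007, 0, 0], [9, 0, 0, 0, -0.0007, 0, 0], [12, 0, 0, 0, -0.0007, 0, 0], [15, 0, 0, 0, -0.0007, 0, 0], [18, 0, 0, 0, -0.0007, 0, 0], [21, 0, 0, 0, -0.0007, 0, 0], [24, 0, 0, 0, -0.0007, 0, 0], [27, 0, 0, 0, -0.0007, 0, 0], [30, 0, 0, 0, -0.0007, 0, 0], [32, 0, 0, 0, -0.0007, 0, 0], [33, 0, 0, 0, -0.0007, 0, 0]]]'

```text
clock: 14.97
tcp_pos: [0.4751, -0.1855, 0.136]
orientation: [0.969, 0.041, -0.012, -0.242]
force: [0.8, 0.9, -4.2]
finger_gap: 0.174
```

```bash
python3 - <<'E'
from h import *
s=sensors.get_state();print(s['tcp_pos'],s['force'],s['joint_positions'].round(2))
delta([.4755,-.1855,.136],Rt(5,50))
p=grab('side');cv2.imwrite('pics/s8.png',cv2.resize(p['color'][80:330,200:480],None,fx=2.4,fy=2.4))
p=grab('top');cv2.imwrite('pics/t8.png',cv2.resize(p['color'][100:280,220:500],None,fx=2.8,fy=2.8))
E
```

```text
[ 0.47507004 -0.18553101  0.13600398] [ 0.754395    0.89435366 -4.16420724] [-0.61 -0.02  1.82  0.37  1.66  0.85]
row [21.94, 0.11, -0.19] [0.0004, 0.0, -0.0]
```

View pics/s8.png

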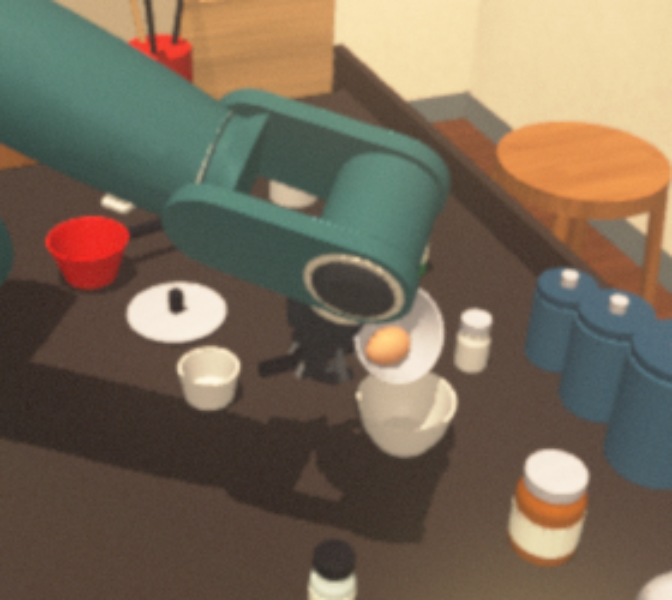

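View pics/t8.png

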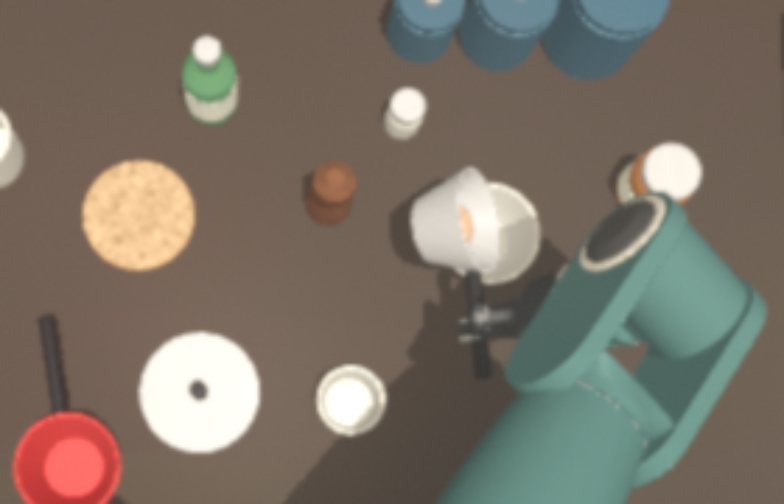

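```bash
python3 - <<'E'
from h import *
C=np.load('top.npy')
for (r0,r1,c0,c1) in [(200,265,515,610),(90,185,505,585),(148,180,440,472)]:
    P=C[r0:r1,c0:c1].reshape(-1,3);P=P[P[:,2]>.05];print(P.min(0),P.max(0),len(P))
E
```

```text
[ 0.36113932 -0.75884808  0.05029168] [ 0.47659944 -0.63766221  0.29398322] 2774
[ 0.59782057 -0.796729    0.05002335] [ 0.93124437 -0.58907475  0.19540771] 6570
[ 0.6261586  -0.43748468  0.05020347] [ 0.69521835 -0.36937906  0.11069914] 489
```

Request:
jog_arm --series '[[[2, 0, 0, 0.0004, 0, 0, 0], [4, 0, 0, 0.0004, 0, 0, 0], [6, 0, 0, 0.0004, 0, 0, 0], [8, 0, 0, 0.0004, 0, 0, 0], [10, 0, 0, 0.0004, 0, 0, 0], [11, 0, 0, 0.0004, 0, 0, 0], [12, 0, 0, 0.0004, 0, 0, 0], [13, 0, 0, 0.0004, 0, 0, 0], [14, 0, 0, 0.0004, 0, 0, 0], [15, 0, 0, 0.0004, 0, 0, 0], [16, 0, 0, 0.0004, 0, 0, 0], [17, 0, 0, 0.0004, 0, 0, 0]]]'

```text
clock: 16.07
tcp_pos: [0.4757, -0.1853, 0.137]
orientation: [0.923, 0.04, -0.017, -0.383]
force: [0.4, 0.1, -3.3]
finger_gap: 0.169
```

```bash
python3 - <<'E'
from h import *
s=sensors.get_state();print(s['tcp_pos'],s['force'],s['joint_positions'].round(2))
delta([.4755,-.1855,.136],Rt(5,60))
p=grab('side');cv2.imwrite('pics/s9.png',cv2.resize(p['color'][80:330,200:480],None,fx=2.4,fy=2.4))
p=grab('top');cv2.imwrite('pics/t9.png',cv2.resize(p['color'][100:280,220:500],None,fx=2.8,fy=2.8))
E
```

```text
[ 0.47569736 -0.18534062  0.13702805] [ 0.41436216  0.12773804 -3.28216039] [-0.69  0.12  1.76  0.55  1.83  0.78]
row [14.92, 0.03, -0.09] [-0.0002, 0.0008, 0.0006]
```

View pics/s9.png

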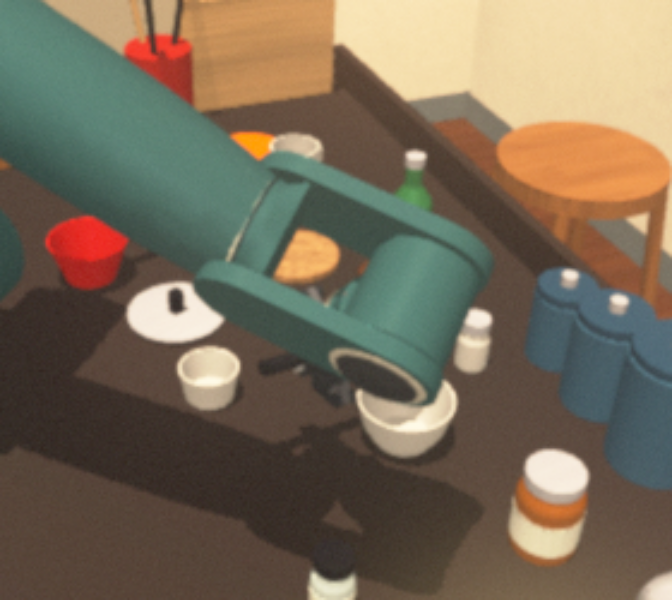

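View pics/t9.png

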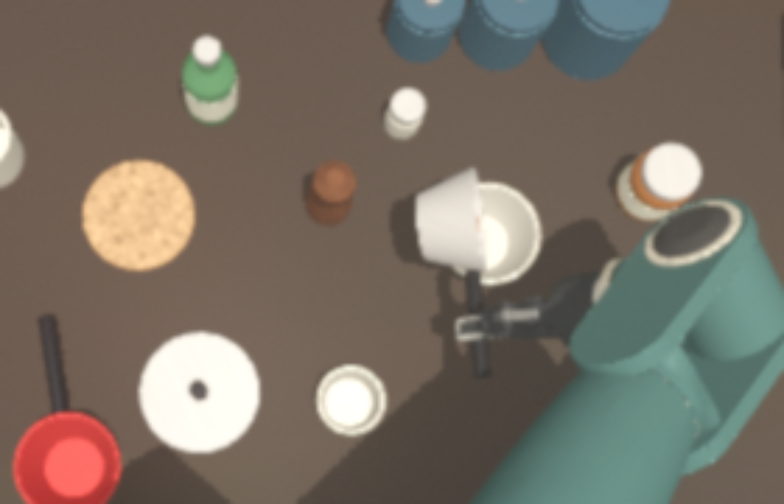

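Request:
jog_arm --series '[[[1, 0, 0, 0, 0, 0, 0], [2, 0, 0, 0, 0, 0, 0], [3, 0, 0, 0, 0, 0, 0], [4, 0, 0, 0, 0, 0, 0], [5, 0, 0, 0, 0, 0, 0], [6, 0, 0, 0, 0, 0, 0], [7, 0, 0, 0, 0, 0, 0], [8, 0, 0, 0, 0, 0, 0], [9, 0, 0, 0, 0, 0, 0], [9, 0, 0, 0, 0, 0, 0]]]'

```text
clock: 17.0
tcp_pos: [0.4756, -0.1854, 0.1365]
orientation: [0.89, 0.038, -0.021, -0.454]
force: [0.2, 0.0, -2.9]
finger_gap: 0.17
```

```bash
python3 - <<'E'
from h import *
s=sensors.get_state();print(s['tcp_pos'],s['force'],s['joint_positions'].round(2))
delta([.4755,-.1855,.136],Rt(5,60))
p=grab('top');cv2.imwrite('pics/t10.png',cv2.resize(p['color'][100:280,220:500],None,fx=2.8,fy=2.8))
E
```

```text
[ 0.4755612  -0.18542068  0.13653938] [ 0.17139046  0.00510427 -2.85873682] [-0.72  0.19  1.74  0.64  1.92  0.76]
row [5.88, 0.03, -0.14] [-0.0001, 0.0005, 0.0003]
```

View pics/t10.png

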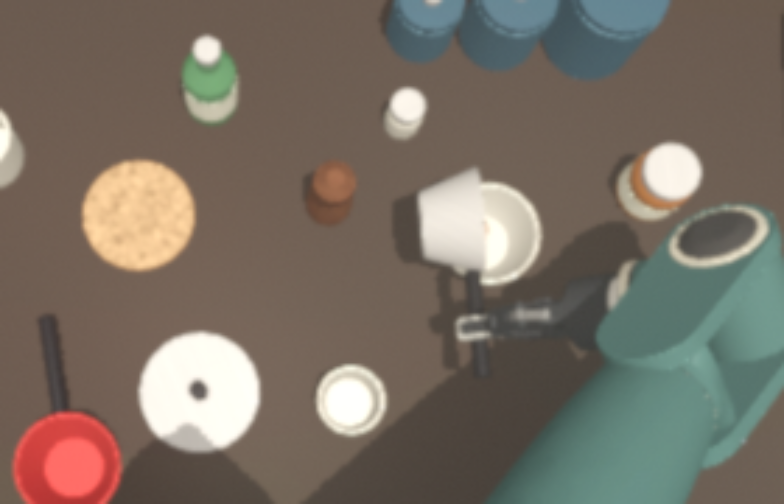

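Request:
jog_arm --series '[[[1, 0, 0, 0, 0, 0, 0], [2, 0, 0, 0, 0, 0, 0], [3, 0, 0, 0, 0, 0, 0], [4, 0, 0, 0, 0, 0, 0], [5, 0, 0, 0, 0, 0, 0], [6, 0, 0, 0, 0, 0, 0], [7, 0, 0, 0, 0, 0, 0], [8, 0, 0, 0, 0, 0, 0]]]'

```text
clock: 17.72
tcp_pos: [0.4757, -0.1854, 0.137]
orientation: [0.856, 0.037, -0.023, -0.515]
force: [1.0, -0.3, -1.7]
finger_gap: 0.171
```

```bash
python3 - <<'E'
from h import *
s=sensors.get_state();print(s['tcp_pos'],s['force'],s['joint_positions'].round(2))
p=grab('top');cv2.imwrite('pics/t11.png',cv2.resize(p['color'][140:230,340:460],None,fx=5,fy=5))
E
```

```text
[ 0.47570086 -0.18539313  0.13697355] [ 0.97125415 -0.2826568  -1.70624899] [-0.75  0.25  1.72  0.71  2.    0.75]
```

View pics/t11.png

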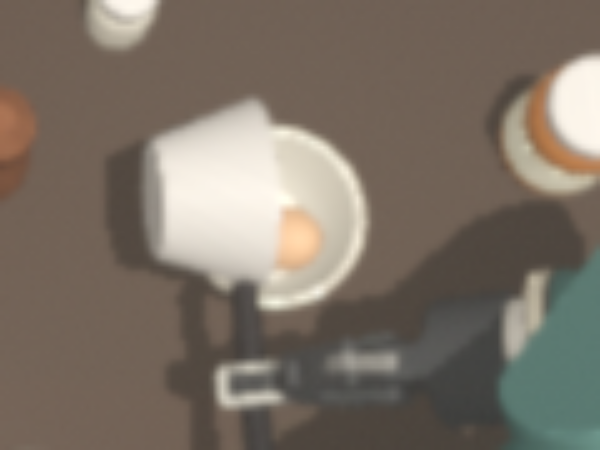

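Request:
jog_arm --series '[[[0, 0, 0, 0, 0, 0, 0], [1, 0, 0, 0, 0, 0, 0], [2, 0, 0, 0, 0, 0, 0], [2, 0, 0, 0, 0, 0, 0], [2, 0, 0, 0, 0, 0, 0]]]'

```text
clock: 18.18
tcp_pos: [0.4757, -0.1854, 0.1368]
orientation: [0.847, 0.036, -0.024, -0.53]
force: [0.3, 0.0, -2.4]
finger_gap: 0.169
```

```bash
python3 - <<'E'
from h import *
s=sensors.get_state();print(s['tcp_pos'],s['force'],s['joint_positions'].round(2))
p=grab('top');cv2.imwrite('pics/t12.png',cv2.resize(p['color'][140:230,340:460],None,fx=5,fy=5))
C=cloud(p)
for q in spotter.regions_of('egg',p): print(q['score'],q['location'],C[q['region']].mean(0),C[q['region']].max(0))
R=Ro.from_quat(s['orientation']);print(R.inv().apply([0,0,.05]))
E
```

```text
[ 0.47565474 -0.18540435  0.13677807] [ 0.28048653  0.01112721 -2.36800887] [-0.75  0.27  1.72  0.73  2.02  0.75]
[-9.83145753e-05 -4.49477456e-02 -2.19018378e-02]
```

View pics/t12.png

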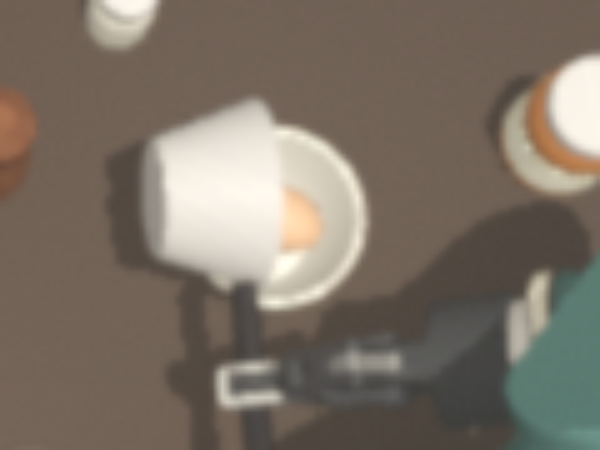

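Request:
jog_arm --series '[[[0, 0, 0, 0, -0.009, -0.0044, 0], [0, 0, 0, 0, -0.027, -0.0131, 0], [0, 0, 0, 0, -0.045, -0.0219, 0], [0, 0, 0, 0, -0.063, -0.0307, 0], [0, 0, 0, 0, -0.081, -0.0394, 0], [0, 0, 0, 0, -0.09, -0.0438, 0], [-6, 0, 0, 0, -0.09, -0.0438, 0], [-12, 0, 0, 0, -0.09, -0.0438, 0], [-18, 0, 0, 0, -0.09, -0.0438, 0], [-24, 0, 0, 0, -0.09, -0.0438, 0], [-30, 0, 0, 0, -0.09, -0.0438, 0], [-36, 0, 0, 0, -0.09, -0.0438, 0]]]'

```text
clock: 19.28
tcp_pos: [0.4758, -0.1855, 0.2386]
orientation: [0.97, 0.042, -0.01, -0.239]
force: [0.5, 0.6, -4.0]
finger_gap: 0.169
```

```bash
python3 - <<'E'
from h import *
s=sensors.get_state();print(s['tcp_pos'],s['force'],s['joint_positions'].round(2))
p=grab('top');cv2.imwrite('pics/t13.png',cv2.resize(p['color'][140:230,340:460],None,fx=5,fy=5))
p=grab('side');cv2.imwrite('pics/s13.png',cv2.resize(p['color'][80:330,200:480],None,fx=2.4,fy=2.4))
delta([.4755,-.17,.24],Rt(5,-30))
E
```

```text
[ 0.47579005 -0.18546854  0.23864916] [ 0.50337557  0.59110354 -4.03273577] [-0.61 -0.08  1.71  0.38  1.82  0.91]
row [-57.7, -0.13, 0.06] [0.0007, -0.0125, 0.0066]
```

View pics/s13.png

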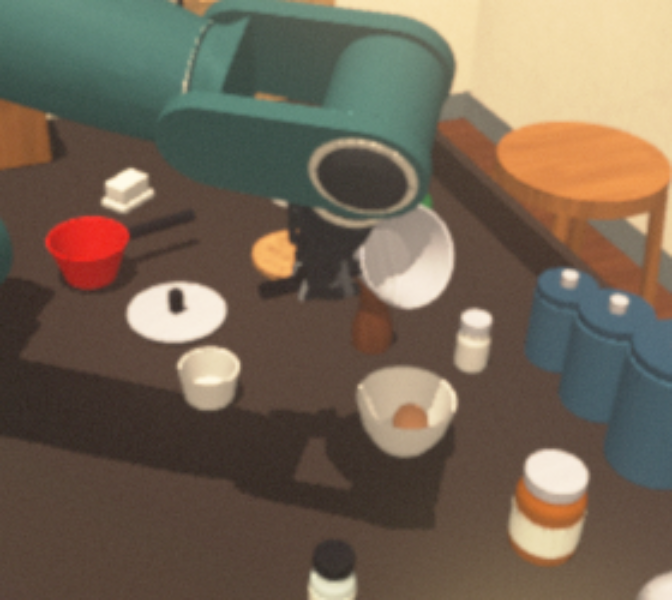

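View pics/t13.png

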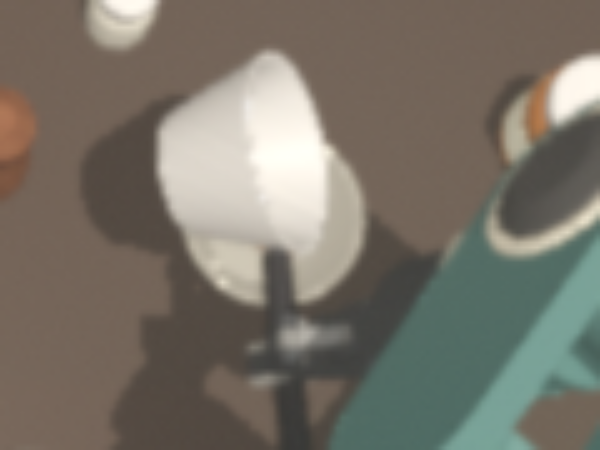

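The egg is in the bowl at (410,418) and the pan is empty. I'll level the pan and carry it back.

Request:
jog_arm --series '[[[-6, 0, 0, 0, -0.002, 0.001, 0], [-12, 0, 0, 0, -0.004, 0.002, 0], [-18, 0, 0, 0, -0.006, 0.003, 0], [-24, 0, 0, 0, -0.008, 0.004, 0], [-30, 0, 0, 0, -0.01, 0.005, 0], [-36, 0, 0, 0, -0.0125, 0.0066, 0], [-42, 0, 0, 0, -0.0125, 0.0066, 0], [-48, 0, 0, 0, -0.0125, 0.0066, 0], [-54, 0, 0, 0, -0.0125, 0.0066, 0], [-57.7, 0, 0, 0, -0.0125, 0.0066, 0], [-57.7, 0, 0, 0, -0.0125, 0.0066, 0]]]'

```text
clock: 20.3
tcp_pos: [0.4738, -0.1698, 0.2352]
orientation: [0.966, 0.043, 0.008, 0.256]
force: [-1.3, 0.3, -3.4]
finger_gap: 0.175
```

```bash
python3 - <<'E'
from h import *
s=sensors.get_state();print(s['tcp_pos'],s['force'],s['joint_positions'].round(2))
k=np.load('pick.npz');delta([*k['p'][:2],.24],Ro.from_quat(k['q']))
E
```

```text
[ 0.47377705 -0.16977028  0.23524721] [-1.26679614  0.26389343 -3.43342756] [-0.13 -0.34  1.94 -0.51  1.44  1.39]
row [-0.5, 24.02, -41.19] [0.0999, -0.2253, -0.1344]
```

Request:
jog_arm --series '[[[0, 1.2, -2.1, 0.005, -0.0113, -0.0067, 0], [0, 3.6, -6.2, 0.015, -0.0338, -0.0202, 0], [0, 6, -10.3, 0.025, -0.0563, -0.0336, 0], [0, 8.4, -14.4, 0.035, -0.0789, -0.047, 0], [-0.2, 10.8, -18.5, 0.045, -0.1014, -0.0605, 0], [-0.3, 13.2, -22.7, 0.055, -0.1239, -0.0739, 0], [-0.3, 15.6, -26.8, 0.065, -0.1464, -0.0874, 0], [-0.4, 18, -30.9, 0.075, -0.169, -0.1008, 0], [-0.5, 20.4, -35, 0.085, -0.1915, -0.1142, 0], [-0.5, 22.4, -38.3, 0.093, -0.2095, -0.125, 0], [-0.5, 23.6, -40.4, 0.098, -0.2208, -0.1317, 0], [-0.5, 24, -41.2, 0.0999, -0.2253, -0.1344, 0]]]'

```text
clock: 21.3
tcp_pos: [0.5516, 0.0996, 0.2416]
orientation: [0.866, 0.429, 0.116, 0.232]
force: [0.1, -1.3, -3.5]
finger_gap: 0.171
```

Request:
jog_arm --series '[[[0, 0, 0, 0, 0, 0, 0], [0, 0, 0, 0, 0, 0, 0]]]'

```text
clock: 21.47
tcp_pos: [0.5513, 0.0979, 0.2417]
orientation: [0.866, 0.427, 0.116, 0.233]
force: [-0.4, -0.6, -3.4]
finger_gap: 0.173
```

```bash
python3 - <<'E'
from h import *
s=sensors.get_state();print(s['tcp_pos'],s['force'],s['joint_positions'].round(2))
k=np.load('pick.npz')
p=grab('wrist');cv2.imwrite('pics/w14.png',p['color'])
p=grab('top');C=cloud(p)
m=(np.hypot(C[...,0]-.622,C[...,1]-.194)<.07)&(C[...,2]>.23)&(C[...,2]<.28);P=C[m];E_,_=edge(C,np.array([.622,.194]),.065,.24,.27);print('pan',circ(E_,.058),P.max(0));A=np.c_[P[:,:2],np.ones(len(P))];print(np.linalg.lstsq(A,P[:,2],rcond=None)[0])
p=grab('side');cv2.imwrite('pics/s14.png',cv2.resize(p['color'][80:330,200:480],None,fx=2.4,fy=2.4))
E_,_=edge(cloud(p),np.array([.622,.194]),.065,.24,.27);print('pan side',circ(E_,.058))
for z in (.08,.0645): delta([*k['p'][:2],z],Ro.from_quat(k['q']))
E
```

```text
[0.55133587 0.09790313 0.2417359 ] [-0.38076289 -0.64399932 -3.44037548] [ 0.33 -0.31  1.91 -0.45  1.26  1.07]
pan [0.62250079 0.19002153] [0.68106287 0.24653909 0.25763515]
[-0.02959033 -0.02704509  0.2676833 ]
pan side [0.62423988 0.18772827]
row [0.16, -0.01, -0.15] [0.0011, -0.0832, 0.139]
row [0.16, -0.01, -0.15] [0.001, -0.091, 0.1524]
```

View pics/s14.png

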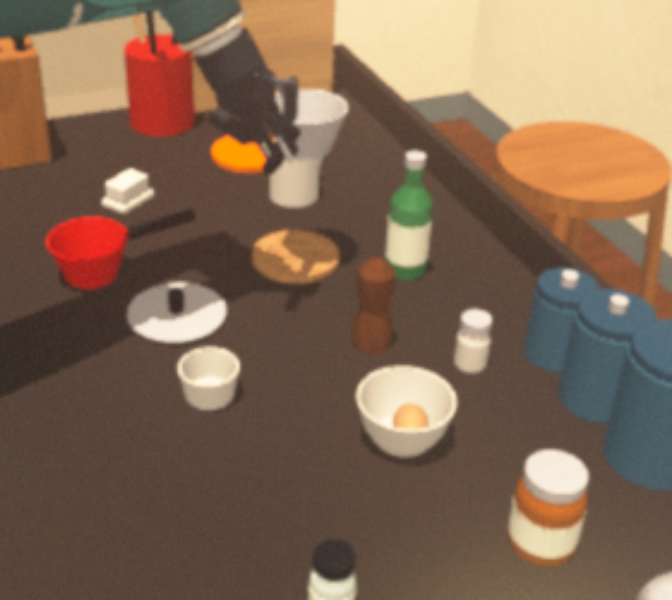

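View pics/w14.png

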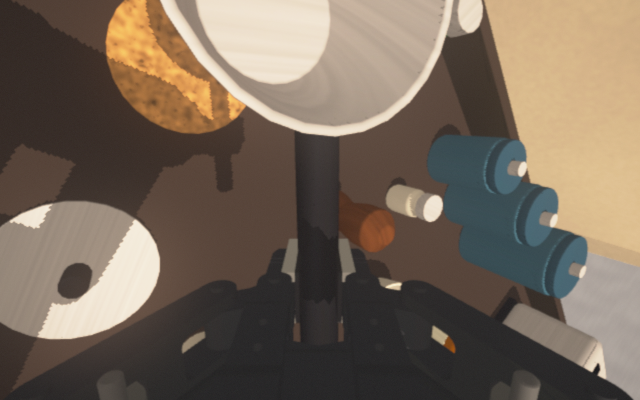

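Request:
jog_arm --series '[[[0.2, 0, -0.1, 0.0003, -0.008, 0.012, 0], [0.2, 0, -0.1, 0.0006, -0.022, 0.035, 0], [0.2, 0, -0.1, 0.001, -0.04, 0.065, 0], [0.2, 0, -0.1, 0.001, -0.058, 0.095, 0], [0.2, 0, -0.1, 0.001, -0.072, 0.12, 0], [0.2, 0, -0.1, 0.001, -0.0832, 0.139, 0], [0.2, 0, -0.1, 0.001, -0.086, 0.1435, 0], [0.2, 0, -0.1, 0.001, -0.0885, 0.148, 0], [0.2, 0, -0.1, 0.001, -0.09, 0.151, 0], [0.2, 0, -0.1, 0.001, -0.0905, 0.1515, 0]]]'

```text
clock: 22.45
tcp_pos: [0.5513, 0.101, 0.0664]
orientation: [0.865, 0.428, 0.116, 0.232]
force: [0.5, 0.3, -1.4]
finger_gap: 0.169
```

Request:
jog_arm --series '[[[0, 0, 0, 0, 0, 0, 0], [0, 0, 0, 0, 0, 0, 0]]]'

```text
clock: 22.62
tcp_pos: [0.5513, 0.1012, 0.0668]
orientation: [0.865, 0.429, 0.116, 0.232]
force: [0.5, 0.7, -2.9]
finger_gap: 0.175
```

```bash
python3 - <<'E'
from h import *
s=sensors.get_state();print(s['tcp_pos'],s['force'],s['wrist_torque'],s['joint_positions'].round(2))
k=np.load('pick.npz');delta(k['p'],Ro.from_quat(k['q']))
E
```

```text
[0.55132337 0.10117601 0.06681528] [ 0.46345544  0.6500735  -2.8892763 ] [ 0.00636096  0.46510435 -0.00555037] [ 0.34 -0.17  2.09 -0.53  0.98  1.24]
row [0.05, -0.15, 0.01] [-0.0012, -0.0018, 0.0032]
```

Request:
jog_arm --series '[[[0, 0, 0, -0.0005, -0.0008, 0.0015, 0], [0, 0, 0, -0.001, -0.0014, 0.0025, 0], [0, 0, 0, -0.0012, -0.0018, 0.0032, 0], [0, 0, 0, -0.0012, -0.0018, 0.0032, 0], [0, 0, 0, -0.0012, -0.0018, 0.0032, 0]]]'

```text
clock: 23.03
tcp_pos: [0.5507, 0.0999, 0.0628]
orientation: [0.865, 0.428, 0.116, 0.232]
force: [0.0, -3.0, 4.6]
finger_gap: 0.175
```

```bash
python3 - <<'E'
from h import *
s=sensors.get_state();print(s['tcp_pos'],s['force'],s['wrist_torque'])
p=grab('top');C=cloud(p);E_,_=edge(C,np.array([.622,.194]),.065,.06,.09);print('pan',circ(E_,.058))
m=(np.hypot(C[...,0]-.622,C[...,1]-.194)<.07)&(C[...,2]>.06)&(C[...,2]<.1);P=C[m];A=np.c_[P[:,:2],np.ones(len(P))];print(np.linalg.lstsq(A,P[:,2],rcond=None)[0])
E
```

```text
[0.55069013 0.09990763 0.06284561] [ 4.55416488e-03 -2.96700862e+00  4.61774562e+00] [-0.46649743 -0.2478113  -0.384878  ]
pan [0.62079977 0.19296622]
[-0.00460744  0.00327606  0.07336715]
```

Contact has been made and the pan sits level. I'll release and back out along the tool axis.

Request:
jog_arm --series '[[[0, 0, 0, 0, 0, 0, 0.18], [0, 0, 0, 0, 0, 0, 0.22], [0, 0, 0, 0, 0, 0, 0.28], [0, 0, 0, 0, 0, 0, 0.4], [0, 0, 0, 0, 0, 0, 0.7], [0, 0, 0, 0, 0, 0, 1], [0, 0, 0, 0, 0, 0, 1], [0, 0, 0, 0, 0, -0.01, 1], [0, 0, 0, 0, 0, -0.03, 1], [0, 0, 0, 0, 0, -0.07, 1], [0, 0, 0, 0, 0, -0.11, 1], [0, 0, 0, 0, 0, -0.15, 1]]]' --newtons 20

```text
clock: 24.08
tcp_pos: [0.4889, 0.1457, 0.1936]
orientation: [0.866, 0.429, 0.115, 0.232]
force: [-0.2, 0.5, -0.7]
finger_gap: 1.001
```

```bash
python3 - <<'E'
from h import *
s=sensors.get_state();print(s['tcp_pos'],s['force'],s['finger_gap'])
p=grab('wrist');cv2.imwrite('pics/w15.png',p['color']);C=cloud(p);E_,_=edge(C,np.array([.622,.194]),.065,.066,.084);print('pan wrist',circ(E_,.058))
p=grab('top');C=cloud(p);cv2.imwrite('pics/t15.png',cv2.resize(p['color'][100:280,180:460],None,fx=2.8,fy=2.8));E_,_=edge(C,np.array([.622,.194]),.065,.06,.09);print('pan',circ(E_,.058))
m=(np.hypot(C[...,0]-.622,C[...,1]-.194)<.07)&(C[...,2]>.06)&(C[...,2]<.1);P=C[m];A=np.c_[P[:,:2],np.ones(len(P))];print(np.linalg.lstsq(A,P[:,2],rcond=None)[0])
E_,P=edge(C,np.array([.411,.116]),.08,.002,.018);print('lid top',circ(E_,.068),len(E_))
E_,P=edge(C,np.array([.595,-.21]),.08,.05,.07);print('bowl top',circ(E_,.058),len(E_))
p=grab('side');C=cloud(p);cv2.imwrite('pics/s15.png',cv2.resize(p['color'][80:330,200:480],None,fx=2.4,fy=2.4))
E_,P=edge(C,np.array([.411,.116]),.08,.002,.018);print('lid side',circ(E_,.068),len(E_))
E_,P=edge(C,np.array([.595,-.21]),.08,.05,.07);print('bowl side',circ(E_,.058),len(E_))
E_,_=edge(C,np.array([.622,.194]),.065,.06,.09);print('pan side',circ(E_,.058))
delta([.4,.125,.25],Rt(106))
E
```

```text
[0.48887496 0.14565161 0.19362497] [-0.16325985  0.47306166 -0.70550411] 1.0008659094351529
pan wrist [0.62396686 0.19359324]
pan [0.62183646 0.19310105]
[-0.01786815 -0.00332571  0.08262395]
lid top [0.41528832 0.10377373] 48
bowl top [ 0.59436574 -0.20878868] 48
lid side [0.41107667 0.11304077] 48
bowl side [ 0.59722062 -0.21142024] 48
pan side [0.62503454 0.19065399]
row [28.14, 13.66, -51.99] [-0.0715, -0.0233, -0.0768]
```

View pics/t15.png

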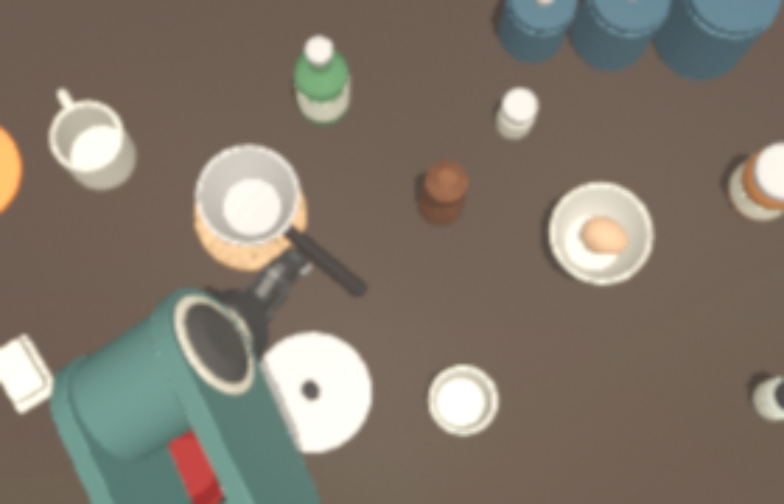

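View pics/s15.png

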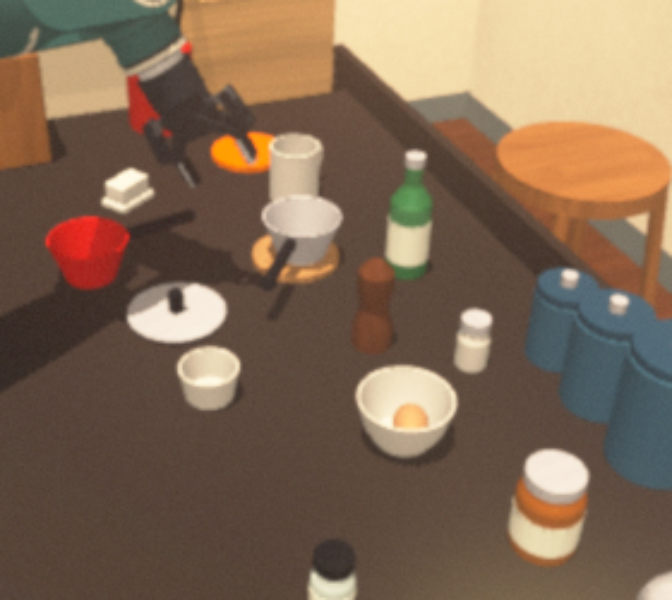

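```bash
python3 - <<'E'
from h import *
s=sensors.get_state();R0=Ro.from_quat(s['orientation'])
print(R0.inv().apply([-.03,.0,.1]))
delta([.596,-.21,.25],Rt(30),s)
E
```

```text
[-0.01747181  0.02966301 -0.0985639 ]
row [29.7, -6.37, 22.2] [-0.22, 0.2872, 0.1026]
```

Request:
jog_arm --series '[[[0, 0, 0, -0.006, 0.01, -0.033, 1], [29.7, -6.4, 22.2, -0.22, 0.2872, 0.1026, 1], [29.7, -6.4, 22.2, -0.22, 0.2872, 0.1026, 1], [29.7, -6.4, 22.2, -0.22, 0.2872, 0.1026, 1], [29.7, -6.4, 22.2, -0.22, 0.2872, 0.1026, 1], [29.7, -6.4, 22.2, -0.22, 0.2872, 0.1026, 1], [29.7, -6.4, 22.2, -0.22, 0.2872, 0.1026, 1], [29.7, -6.4, 22.2, -0.22, 0.2872, 0.1026, 1], [29.7, -6.4, 22.2, -0.22, 0.2872, 0.1026, 1], [29.7, -6.4, 22.2, -0.22, 0.2872, 0.1026, 1], [29.7, -6.4, 22.2, -0.22, 0.2872, 0.1026, 1], [29.7, -6.4, 22.2, -0.22, 0.2872, 0.1026, 1]]]'

```text
clock: 25.23
tcp_pos: [0.596, -0.2162, 0.2449]
orientation: [0.967, 0.256, -0.004, 0.001]
force: [0.8, 0.5, -0.6]
finger_gap: 1.0
```

Request:
jog_arm --series '[[[0, 0, 0, 0, 0, 0, 1], [0, 0, 0, 0, 0, 0, 1], [0, 0, 0, 0, 0, 0, 1]]]'

```text
clock: 25.48
tcp_pos: [0.5954, -0.2104, 0.2462]
orientation: [0.966, 0.258, -0.003, 0.001]
force: [-0.8, -0.4, -0.0]
finger_gap: 1.0
```

```bash
python3 - <<'E'
from h import *
s=sensors.get_state();print(s['tcp_pos'],s['joint_positions'].round(2),Ro.from_quat(s['orientation']).as_matrix()[:,0])
p=grab('wrist');cv2.imwrite('pics/w16.png',p['color']);C=cloud(p)
E_,P=edge(C,np.array([.595,-.21]),.075,.05,.07);print('bowl',circ(E_),circ(E_,.058),len(E_),np.nanmax(P))
m=(np.hypot(C[...,0]-.595,C[...,1]+.21)<.065)&(C[...,2]>.03)&(C[...,2]<.09);print(C[m].max(0))
delta([.411,.1155,.25],Rt(30),s)
E
```

```text
[ 0.5954288  -0.21043501  0.24620961] [-0.38  0.03  1.54 -0.    1.58  0.67] [ 0.86657042  0.49901333 -0.00643373]
bowl [ 0.59634161 -0.20823101  0.0572787 ] [ 0.59634395 -0.20821545] 48 0.6536442846316752
[ 0.65364428 -0.15081393  0.06407781]
row [-0.03, 0.37, -0.06] [0.0028, -0.3745, -0.0036]
```

View pics/w16.png

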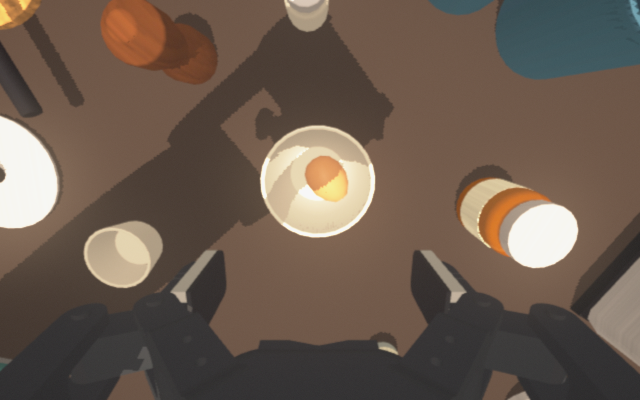

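Request:
jog_arm --series '[[[0, 0.4, 0, 0.0028, -0.3745, -0.0036, 1], [0, 0.4, 0, 0.0028, -0.3745, -0.0036, 1], [0, 0.4, 0, 0.0028, -0.3745, -0.0036, 1], [0, 0.4, 0, 0.0028, -0.3745, -0.0036, 1], [0, 0.4, 0, 0.0028, -0.3745, -0.0036, 1], [0, 0.4, 0, 0.0028, -0.3745, -0.0036, 1], [0, 0.4, 0, 0.0028, -0.3745, -0.0036, 1], [0, 0.4, 0, 0.0028, -0.3745, 0.0463, 1], [0, 0.4, 0, 0.0028, -0.3745, 0.0463, 1], [0, 0.4, 0, 0.0028, -0.3745, 0.0463, 1], [0, 0.4, 0, 0.0028, -0.3745, 0.0463, 1], [0, 0.4, 0, 0.0028, -0.3745, 0.0463, 1]]]'

```text
clock: 26.53
tcp_pos: [0.4109, 0.1151, 0.2005]
orientation: [0.966, 0.259, 0.001, 0.0]
force: [0.4, -0.3, 0.7]
finger_gap: 0.996
```

Request:
jog_arm --series '[[[0, 0, 0, 0, 0, 0, 1], [0, 0, 0, 0, 0, 0, 1], [0, 0, 0, 0, 0, 0, 1]]]'

```text
clock: 26.78
tcp_pos: [0.4118, 0.1138, 0.2007]
orientation: [0.966, 0.257, 0.001, -0.0]
force: [0.2, -0.1, 0.1]
finger_gap: 1.0
```

```bash
python3 - <<'E'
from h import *
s=sensors.get_state();print(s['tcp_pos'],s['joint_positions'].round(2))
p=grab('wrist');cv2.imwrite('pics/w17.png',p['color']);C=cloud(p)
E_,P=edge(C,np.array([.411,.116]),.08,.003,.018);print('lid',circ(E_),circ(E_,.068),len(E_))
m=(np.hypot(C[...,0]-.411,C[...,1]-.116)<.03)&(C[...,2]>.035)&(C[...,2]<.06);print('knob',np.median(C[m],0),C[m].min(0),C[m].max(0))
delta([.411,.1155,.0365],Rt(30),s)
E
```

```text
[0.41184891 0.11384967 0.20066773] [ 0.21 -0.44  2.01  0.    1.57  1.26]
lid [0.4100051  0.11734515 0.06762304] [0.41000465 0.11734332] 48
knob [0.41103991 0.11772166 0.04117789] [0.40018651 0.10666612 0.03522348] [0.42073486 0.12795903 0.04337812]
row [0.01, -0.07, -0.19] [-0.0001, -0.0019, 0.1642]
```

View pics/w17.png

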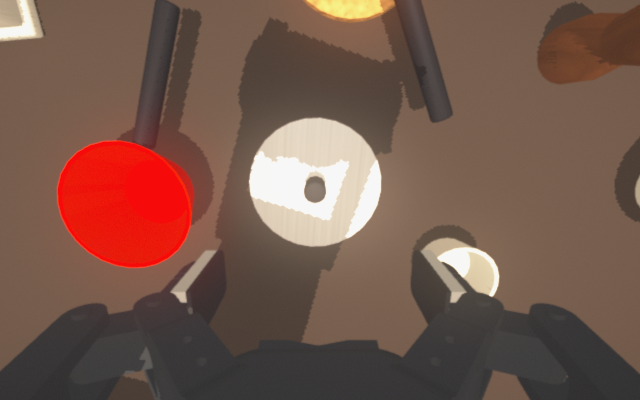

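Request:
jog_arm --series '[[[0, 0, -0.2, 0, -0.0026, 0.04, 1], [0, 0, -0.2, 0, -0.0026, 0.08, 1], [0, 0, -0.2, 0, -0.0026, 0.12, 1], [0, 0, -0.2, 0, -0.0026, 0.15, 1], [0, 0, -0.2, 0, -0.0026, 0.164, 1], [0, 0, -0.2, 0, -0.0026, 0.164, 1], [0, 0, -0.2, 0, -0.0026, 0.164, 0.6], [0, 0, -0.2, 0, -0.0026, 0.164, 0.35], [0, 0, -0.2, 0, -0.0026, 0.164, 0.3], [0, 0, -0.2, 0, -0.0026, 0.164, 0.2], [0, 0, -0.2, 0, -0.0026, 0.164, 0], [0, 0, -0.2, 0, -0.0026, 0.164, 0]]]' --newtons 20

```text
clock: 27.83
tcp_pos: [0.4105, 0.1169, 0.0371]
orientation: [0.966, 0.26, 0.001, -0.0]
force: [-1.2, -1.2, 5.7]
finger_gap: 0.248
```

Request:
jog_arm --series '[[[0, 0, 0, 0, 0, 0, 0], [0, 0, 0, 0, 0, 0, 0], [0, 0, 0, 0, 0, 0, 0]]]' --newtons 50

```text
clock: 28.08
tcp_pos: [0.4106, 0.1169, 0.0372]
orientation: [0.966, 0.26, 0.001, -0.0]
force: [-2.2, -1.6, 9.3]
finger_gap: 0.238
```

Request:
jog_arm --series '[[[0, 0, 0, 0, 0, -0.01, 0], [0, 0, 0, 0, 0, -0.03, 0], [0, 0, 0, 0, 0, -0.07, 0], [0, 0, 0, 0, 0, -0.11, 0], [0, 0, 0, 0, 0, -0.15, 0], [0, 0, 0, 0, 0, -0.16, 0], [0, 0, 0, 0, 0, -0.16, 0]]]'

```text
clock: 28.67
tcp_pos: [0.4109, 0.117, 0.2004]
orientation: [0.966, 0.26, 0.003, 0.0]
force: [0.2, 0.3, -1.9]
finger_gap: 0.238
```

```bash
python3 - <<'E'
from h import *
s=sensors.get_state();print(s['tcp_pos'],s['joint_positions'].round(2),s['force'])
p=grab('wrist');cv2.imwrite('pics/w18.png',p['color']);C=cloud(p)
E_,P=edge(C,np.array(s['tcp_pos'][:2]),.08,s['tcp_pos'][2]-.036,s['tcp_pos'][2]-.015);print('lid',circ(E_),circ(E_,.068),len(E_),np.array(circ(E_,.068))-s['tcp_pos'][:2],C[...,2][(np.hypot(C[...,0]-s['tcp_pos'][0],C[...,1]-s['tcp_pos'][1])<.06)&(np.hypot(C[...,0]-s['tcp_pos'][0],C[...,1]-s['tcp_pos'][1])>.04)&(C[...,2]<s['tcp_pos'][2]-.01)].mean())
delta([.596,-.21,.2],Rt(30),s)
E
```

```text
[0.41093177 0.11703454 0.20035212] [ 0.22 -0.44  2.01  0.    1.56  1.26] [ 0.15017902  0.32725391 -1.88244542]
lid [0.41541446 0.12018947 0.06418544] [0.41263858 0.11862294] 40 [0.00170681 0.00158841] 0.17273188801310227
row [0.1, -0.37, 0.09] [-0.0038, 0.3757, 0.001]
```

View pics/w18.png

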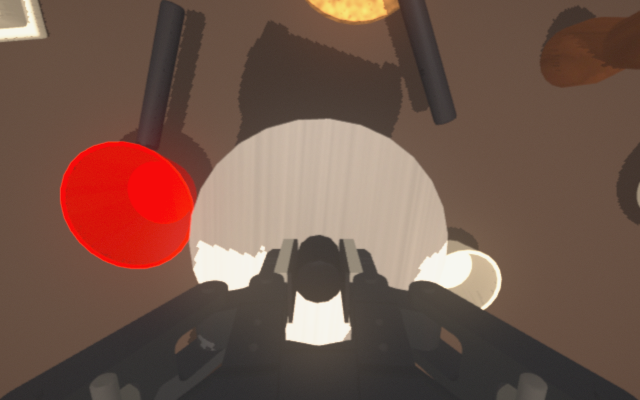

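Request:
jog_arm --series '[[[0, -0.4, 0, -0.0002, 0.015, 0, 0], [0, -0.4, 0, -0.0004, 0.045, 0, 0], [0, -0.4, 0, -0.0006, 0.08, 0, 0], [0, -0.4, 0, -0.0008, 0.115, 0, 0], [0, -0.4, 0, -0.001, 0.15, 0, 0], [0, -0.4, 0, -0.0013, 0.19, 0, 0], [0, -0.4, 0, -0.0015, 0.23, 0, 0], [0, -0.4, 0, -0.0018, 0.27, 0, 0], [0, -0.4, 0, -0.0021, 0.31, 0.01, 0], [0, -0.4, 0, -0.0025, 0.345, 0.02, 0], [0, -0.4, 0, -0.0025, 0.367, 0.03, 0], [0, -0.4, 0, -0.0025, 0.3748, 0.04, 0]]]'

```text
clock: 29.72
tcp_pos: [0.5958, -0.2112, 0.1528]
orientation: [0.966, 0.259, -0.004, -0.0]
force: [0.5, 0.1, -2.3]
finger_gap: 0.239
```

Request:
jog_arm --series '[[[0, 0, 0, 0, 0, 0, 0], [0, 0, 0, 0, 0, 0, 0], [0, 0, 0, 0, 0, 0, 0]]]'

```text
clock: 29.97
tcp_pos: [0.5953, -0.2077, 0.1561]
orientation: [0.966, 0.26, -0.003, 0.001]
force: [0.6, 0.0, -0.9]
finger_gap: 0.233
```

```bash
python3 - <<'E'
from h import *
s=sensors.get_state();print(s['tcp_pos'],s['joint_positions'].round(2),s['force'])
delta([.5967,-.2086,.103],Rt(30),s);delta([.5967,-.2086,.0935],Rt(30),s)
p=grab('side');cv2.imwrite('pics/s19.png',cv2.resize(p['color'][80:330,200:480],None,fx=2.4,fy=2.4))
E
```

```text
[ 0.59529072 -0.20770227  0.15614471] [-0.37  0.06  1.65 -0.    1.43  0.67] [ 0.57889854  0.03018959 -0.92287247]
row [-0.03, 0.37, 0.13] [0.0011, 0.0015, 0.0531]
row [-0.03, 0.37, 0.13] [0.0012, 0.0015, 0.0626]
```

View pics/s19.png

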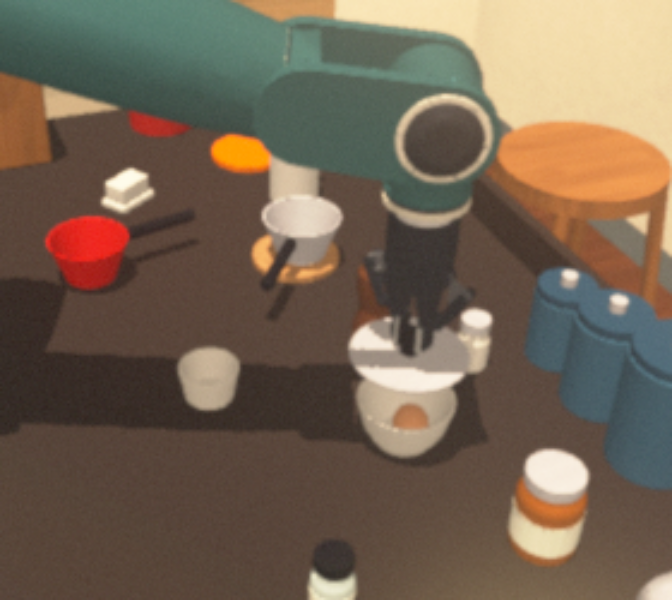

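Request:
jog_arm --series '[[[0, 0.4, 0, 0.0011, 0.0015, 0.015, 0], [0, 0.4, 0, 0.0011, 0.0015, 0.03, 0], [0, 0.4, 0, 0.0011, 0.0015, 0.045, 0], [0, 0.4, 0, 0.0011, 0.0015, 0.051, 0], [0, 0.4, 0, 0.0011, 0.0015, 0.051, 0], [0, 0.4, 0, 0.0011, 0.0015, 0.051, 0]]]'

```text
clock: 30.52
tcp_pos: [0.597, -0.2094, 0.105]
orientation: [0.966, 0.26, 0.0, -0.0]
force: [-0.3, -1.2, -1.6]
finger_gap: 0.238
```

```bash
python3 - <<'E'
from h import *
s=sensors.get_state();print(s['tcp_pos'],s['force'])
delta([.5967,-.2086,.0935],Rt(30),s)
p=grab('top');C=cloud(p);E_,_=edge(C,np.array([.5967,-.2086]),.08,.068,.09);print(circ(E_,.068),len(E_))
p=grab('side');C=cloud(p);E_,_=edge(C,np.array([.5967,-.2086]),.08,.068,.09);print(circ(E_,.068),len(E_))
cv2.imwrite('pics/s20.png',cv2.resize(p['color'][180:290,320:430],None,fx=5,fy=5))
E
```

```text
[ 0.59703463 -0.20942046  0.10496062] [-0.25548603 -1.15097293 -1.58595367]
row [-0.03, -0.02, 0.1] [0.0001, -0.0009, 0.0115]
[ 0.62446582 -0.21578606] 22
[ 0.59697332 -0.21298421] 43
```

View pics/s20.png

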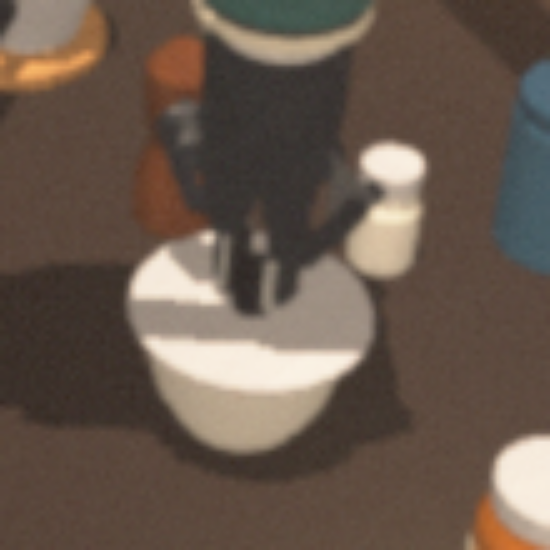

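Request:
jog_arm --series '[[[0, 0, 0, 0, -0.0012, 0.004, 0], [0, 0, 0, 0, -0.0012, 0.008, 0], [0, 0, 0, 0, -0.0012, 0.0105, 0], [0, 0, 0, 0, -0.0012, 0.0115, 0], [0, 0, 0, 0, -0.0012, 0.0115, 0], [0, 0, 0, 0, -0.0012, 0.0115, 0]]]'

```text
clock: 31.12
tcp_pos: [0.5966, -0.2087, 0.0936]
orientation: [0.966, 0.26, 0.0, -0.0]
force: [-0.3, -0.4, -1.5]
finger_gap: 0.239
```

```bash
python3 - <<'E'
from h import *
s=sensors.get_state();print(s['tcp_pos'],s['force'],s['wrist_torque'])
p=grab('side');C=cloud(p);E_,_=edge(C,np.array([.5967,-.2086]),.08,.055,.085);print(circ(E_,.068),len(E_))
m=(np.hypot(C[...,0]-.597,C[...,1]+.209)<.062)&(np.hypot(C[...,0]-.597,C[...,1]+.209)>.03)&(C[...,2]>.05)&(C[...,2]<.08);P=C[m];A=np.c_[P[:,:2]-[.597,-.209],np.ones(len(P))];print(np.linalg.lstsq(A,P[:,2],rcond=None)[0])
cv2.imwrite('pics/s21.png',cv2.resize(p['color'][180:290,320:430],None,fx=5,fy=5))
E
```

```text
[ 0.59659213 -0.20865562  0.09362828] [-0.31441821 -0.4471572  -1.50271442] [-0.00860549 -0.03038385 -0.03749119]
[ 0.59652394 -0.21179775] 43
[-0.00390564  0.00128061  0.06535931]
```

View pics/s21.png

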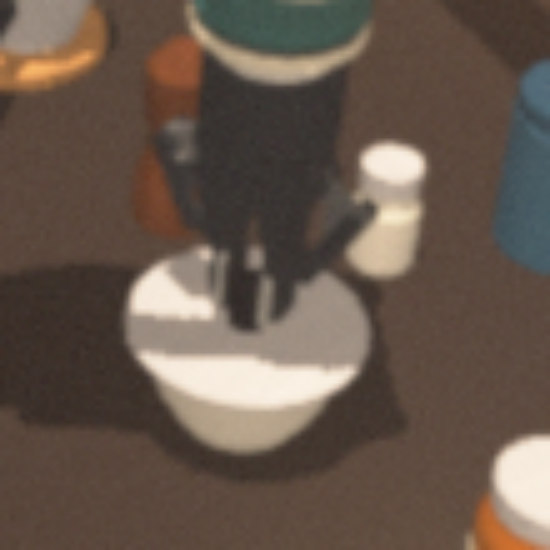

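Request:
jog_arm --series '[[[0, 0, 0, 0, 0, 0.001, 0], [0, 0, 0, 0, 0, 0.0015, 0], [0, 0, 0, 0, 0, 0.0015, 0]]]'

```text
clock: 31.42
tcp_pos: [0.5968, -0.2087, 0.0932]
orientation: [0.966, 0.26, 0.001, 0.0]
force: [-3.3, 0.8, 8.4]
finger_gap: 0.241
```

Request:
jog_arm --series '[[[0, 0, 0, 0, 0, 0.0005, 0], [0, 0, 0, 0, 0, 0.001, 0], [0, 0, 0, 0, 0, 0.001, 0]]]'

```text
clock: 31.67
tcp_pos: [0.597, -0.2088, 0.0932]
orientation: [0.966, 0.26, 0.001, 0.0]
force: [-7.5, 2.7, 17.3]
finger_gap: 0.239
```

Request:
jog_arm --series '[[[0, 0, 0, 0, 0, -0.001, 0], [0, 0, 0, 0, 0, -0.0018, 0], [0, 0, 0, 0, 0, -0.0018, 0.24], [0, 0, 0, 0, 0, -0.0018, 0.28], [0, 0, 0, 0, 0, -0.0018, 0.35], [0, 0, 0, 0, 0, -0.0018, 0.6], [0, 0, 0, 0, 0, -0.0018, 1], [0, 0, 0, 0, 0, -0.0018, 1], [0, 0, 0, 0, 0, -0.015, 1], [0, 0, 0, 0, 0, -0.05, 1], [0, 0, 0, 0, 0, -0.09, 1], [0, 0, 0, 0, 0, -0.13, 1]]]' --newtons 20

```text
clock: 32.67
tcp_pos: [0.596, -0.2085, 0.2234]
orientation: [0.966, 0.26, 0.0, -0.0]
force: [-0.0, -0.3, 0.8]
finger_gap: 1.003
```

Request:
jog_arm --series '[[[0, 0, 0, 0, -0.04, -0.03, 1], [0, 0, 0, 0, -0.08, -0.05, 1], [0, 0, 0, 0, -0.12, -0.05, 1], [0, 0, 0, 0, -0.16, -0.05, 1], [0, 0, 0, 0, -0.2, -0.05, 1], [0, 0, 0, 0, -0.2, -0.05, 1], [0, 0, 0, 0, -0.2, -0.05, 1]]]'

```text
clock: 33.25
tcp_pos: [0.4953, -0.034, 0.2729]
orientation: [0.965, 0.261, 0.002, 0.0]
force: [-0.1, -0.2, 1.4]
finger_gap: 1.004
```

```bash
python3 - <<'E'
from h import *
s=sensors.get_state();print(s['clock'],s['tcp_pos'],s['force'])
for n in ['top','side']:
    p=grab(n);C=cloud(p);cv2.imwrite(f'pics/{n}22.png',p['color'])
    E_,_=edge(C,np.array([.5967,-.2086]),.08,.055,.085);print(n,circ(E_,.068),len(E_))
    m=(np.hypot(C[...,0]-.597,C[...,1]+.209)<.06)&(np.hypot(C[...,0]-.597,C[...,1]+.209)>.025)&(C[...,2]>.05)&(C[...,2]<.08);P=C[m];A=np.c_[P[:,:2]-[.597,-.209],np.ones(len(P))];print(np.linalg.lstsq(A,P[:,2],rcond=None)[0])
    E_,_=edge(C,np.array([.622,.194]),.065,.06,.09);print('pan',circ(E_,.058))
E
```

```text
33.25 [ 0.49534148 -0.03400941  0.27286729] [-0.10011468 -0.21060291  1.36129112]
top [ 0.59439719 -0.20885906] 36
[-0.00253941 -0.00021865  0.06494193]
pan [0.6222967  0.19347546]
side [ 0.59644288 -0.21186516] 48
[0.00063658 0.00220864 0.06501461]
pan [0.62528676 0.18993813]
```

View pics/top22.png

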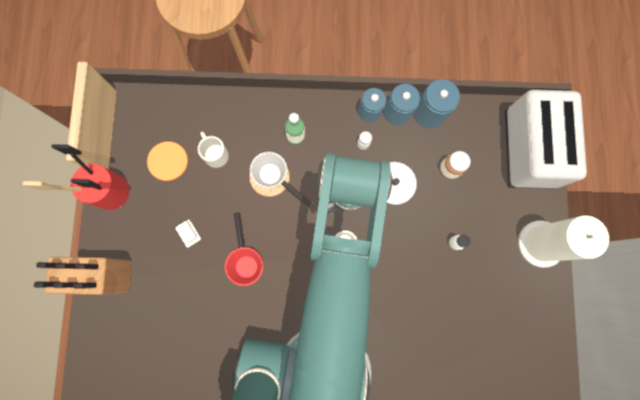

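View pics/side22.png

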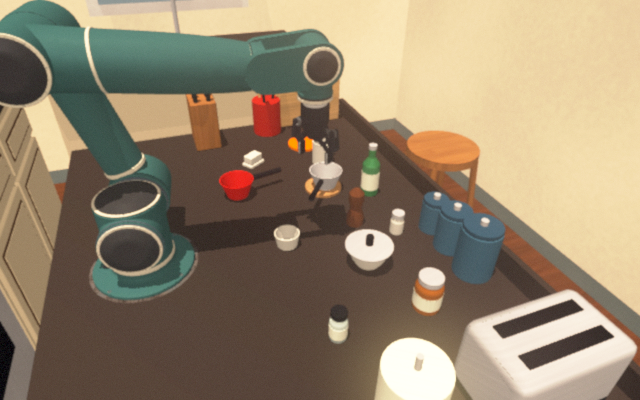

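The lid sits level and centred on the bowl (side px 370,248), the pan stands empty on the cork (325,180), and the bystanders haven't moved. The arm is clear of everything, so I'm handing in.

```bash
python3 -c "
from bench import sign_off
print(sign_off())"
```

```text
the job is handed in; nothing more can be done
None
```

I did the whole job in the order asked and handed it in at about 33 s, well under the 72 s limit. I laid the lid aside on the counter and carried the pan level to the bowl. I then tipped the egg in with the pan's lip about 15 mm above the rim, stood the pan back on the cork trivet and put the lid on the bowl.

**Last checks:**
- **Lid on the bowl:** it is level. The top and side cameras each put its centre within about 1 mm of the bowl's. Its top reads 65 mm high, against 66 mm expected when seated.
- **Egg:** the images before the lid went on showed it in the bowl. The force on the wrist had also dropped to the weight of the pan alone. The gripper never came near it.
- **Pan:** it is empty and level on the trivet, within about 1 to 2 mm of where it started.
- **Bystanders:** none looked moved in the final pictures, by eye only. The oil bottle and the things near the arm were partly hidden in the last top view.
- **Arm:** it ended up clear of everything.

**What was off or disagreed:**
- The top and side cameras differed by about 3 mm on absolute positions. I set the bowl's position mainly from the wrist camera and checked the lid and bowl against each other within each camera.
- The egg detector found nothing when I asked it about the egg in the bowl, so that check rests on the pictures and the force reading.
- The pan looked tilted by about 2° in the gripper on the way back, and levelled when it touched the trivet.
- I pressed the lid onto the rim with about 17 N before letting go. The bowl's position after that was judged from the lid sitting on it.

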